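# Make up two solar mounting kits and close the lidded one

## Robot

A 6-joint arm with a two-finger parallel gripper is mounted at the origin on the work surface. World frame = base frame: x ahead of the robot, y to its left, z up, the work surface at z = 0. Lengths are in mm, angles in rad, forces in N, time in s.
With the tool pointing down it reaches from about 300 to 750 mm from the base axis. Payload 8.5 kg.
Tool frame: the origin (TCP) lies midway between the tips of the shut fingers; the grasp point (between the pads) lies 19 mm behind it; z points along the fingers, y is the line along which they close (so a half turn about z gives the same grasp; the last joint's range is limited). The gripper opens to 88 mm and grips with 3 to 60 N. Pads are 18 mm wide; open, the fingers measure 123 mm over their backs; the gripper's body (75 mm by 187 mm) begins 45 mm behind the grasp point.
Start: joints at [1.11, 0.381, 1.297, -0, 1.464, -0.215], TCP at [133.825, 533.452, 238.748] pointing down, gripper open.
Joint ranges: [-3.11, 3.11], [-0.89, 2.33], [0.22, 2.48], [-1.42, 4.56], [0.17, 2.85], [-2.88, 2.88]. Speed limits (rad/s): [2.39, 2.39, 3.14, 3.14, 3.14, 3.14].

## Interface

Orientations are given as a rotation vector (axis times angle).
In Python, from rig import * gives the robot as it stands.
- The arm moves only by the tool jog_arm, never from a script. Its argument "plan" is a list that holds one entry, the list of rows, each a list of 7 numbers: the turn, a rotation vector about the tool's x, y, z in rad, then the shift along the tool's x, y, z in m, then the gripper command: -1 is shut, 1 is fully open, values between are in proportion. In form: [[[rx, ry, rz, tx, ty, tz, grip], ...]]. A call has 1 to 20 rows; each row shifts and turns the commanded pose from where the row before left it, along the tool's axes as they then stand; what a row does not reach is not made up. A row lasts 1/12 s, in which the tool goes at most 41.7 mm and 7.16 degrees, less where a joint would pass 70% of its speed; a pose out of reach is approached as far as the arm can. A call with a gripper value outside its range is refused whole. The fingers move at their own pace and stop on an object; "squeeze" is the grip in N (left out, the last holds). Time passes only in rows, so rows that do not move let the fingers close. It gives the time, the measured TCP pose, the force, the opening and the grip force at its end, in the units of the state.
- get_obs(): the state, without advancing time (a new reading comes with each control period).
- grab_frame(name): name is "scene" or "top" or "wrist"; returns the picture (480x640x3 uint8, red, green, blue); there is no depth.
- camera_model(name): a dict with "K" (3x3 intrinsics, pixels), "k1" (the pictures are not rectified: a ray, as slopes to the right and down, at radius r is drawn at 1 + k1 r^2 times it, then the intrinsics apply), "rvec" (rotation vector, rad) and "tvec" (3), from world to camera coordinates, as OpenCV has them. Camera axes: x right, y down, z forward; pixel columns grow to the right and rows downward; lengths in mm; the calibration is good to about 2 mm. A picture is of the moment at which its call begins: read the wrist's pose just before it. camera_model takes no time and is no camera call; for the wrist camera it gives the pose at the moment of the call.
- hand_in(): hands the job in; it is judged then, once.
The state is a dict: "time": time; "q": joint angles; "qd": joint speeds; "joint_torque": joint torques, N m; "tcp_pos": TCP position; "ee_rot": TCP orientation; "ft_force": force on the tool from outside, world axes, zero at the start; "moment": the same for the moment, N m; "gripper_width": opening from 0.0 (shut) to 1.0 (fully open); "grasp_force": force on a finger pad.
Only numpy, scipy, OpenCV 4.12 (cv2) and the standard library are available. Lean on these libraries where they do the work, as an engineer would, in place of code of your own. Each camera call takes 0.05 s, during which the arm holds its last target. There are 200 camera calls.

## Task

Make up two kits in the totes: the green tote gets the silver end clamp and the blue charge controller, the red tote gets the black end clamp and the grey junction box, each part set down (not dropped) the right way up on the tote's floor, side by side. Then put the green lid on the green tote so that it sits down squarely on the rim all round; leave the breaker and the rail splice where they lie.

Things in the scene. Friction and masses are not known exactly. Their poses are not given: they have to be found in the camera images.
- tote_green: Green kit tote, open-topped, fixed to the bench; 200 x 150 mm outside (212 x 162 over the rim), 65 mm high, walls and floor 4 mm: inside 192 x 142 mm, 61 mm deep. Origin: centre of its underside, on the bench; x along its 200 mm side, y along its 150 mm side, z up. It starts empty and takes the green lid.
- tote_red: Red kit tote, open-topped, fixed to the bench; 200 x 150 mm outside (212 x 162 over the rim), 65 mm high, walls and floor 4 mm: inside 192 x 142 mm, 61 mm deep. Origin: centre of its underside, on the bench; x along its 200 mm side, y along its 150 mm side, z up. It starts empty and has no lid.
- lid_handle (a point): Green drop-on lid, right way up, loose, 212 x 162 mm, 0.16 kg: 4 mm plate; 10 mm deep dish below it, sides sloping from 182 x 132 mm to 170 x 120, drops into the tote's mouth. Black bow handle: bar 94 (x) x 14 (y) x 14 mm, 21 mm clear of the plate; grip across y. Point: bar centre, 42 mm above the dish bottom, 97 mm above the tote's underside when seated; x long side, z up. Either way round.
- clamp_silver_c (a point): Silver end clamp for a solar module, an aluminium extrusion 50 mm long (y), a body 26 mm wide (x) under a top plate with a lip to -x (x -22 to +13 mm, 34 mm high), dark bolt head on top (41 mm over all); 90 g, upright. Point: mid-length, middle of the body, 20 mm above its underside; z up. Grip from above across its 50 mm length (closing along y on the cut ends).
- clamp_black_c (a point): Black end clamp for a solar module, an aluminium extrusion 50 mm long (y), a body 26 mm wide (x) under a top plate with a lip to -x (x -22 to +13 mm, 34 mm high), bright steel bolt head on top (41 mm over all); 90 g, upright. Point: mid-length, middle of the body, 20 mm above its underside; z up. Grip from above across its 50 mm length (closing along y on the cut ends).
- controller_c (a point): Solar charge controller: blue box 90 (x) x 56 (y) x 32 mm with a dark-framed display, three white buttons and a black terminal strip on top; about 160 g. Lies flat, face up. Point: its centre, 16 mm above its underside; x along its length, z up. Grip it across its 56 mm width (y).
- junction_box_c (a point): Cable junction box: grey box 64 (x) x 50 (y) x 36 mm with four cover screws on top and a black cable gland at each x end (88 mm over the glands); about 130 g. Lies flat, cover up. Point: its centre, 18 mm above its underside; x along its length through the glands, z up. Grip it across its 50 mm width (y).
- breaker_c (a point): Two-pole circuit breaker, white with an orange toggle, lying on its side, 80 (x) x 60 (y) x 36 mm; loose. Other stock that no kit needs. Point: its centre, 18 mm above its underside.
- splice_c (a point): Rail splice, a silver aluminium channel with dark bolt heads inside, 100 (x) x 28 (y) x 22 mm; loose. Other stock that no kit needs. Point: its centre, 11 mm above its underside.
There are look-alikes about, which are no part of the job. Of the things that look like the part that bears controller_c, take the one that is nearest to the robot's base at the start.

How it is judged:
By the outcome, as a careful person would: the job done as asked, in the order asked, and still so for the second after the job is handed in, with the robot touching nothing.
It also fails if it takes over 144 s, if anything falls off the work surface, if the arm or the gripper's body presses on something with over 40 N, if the wrist force passes 120 N, or if a joint passes its speed limit or range.

## Working session

There is one attempt and no reset: what is moved stays moved. The work goes in short steps, Python scripts to look and compute and a tool call to move; the robot and the scene stay as the last step left them, time stands still between calls to the robot, and variables do not carry over. Pictures are saved under pics/ and viewed, at most 14 in all, crops included, and the job is handed in when it is done.

Besides the shell and the picture viewer there is one more tool, called after "Request:" by a JSON object that holds its "api" and its "payload". jog_arm: Moves the arm, as the interface text tells. Its arguments: {"type":"object","properties":{"plan":{"type":"array","items":{"type":"array","items":{"type":"array","items":{"type":"number"}}}},"squeeze":{"type":"number"}},"required":["plan"]}

```bash
mkdir -p pics; python3 - <<'E'
from rig import *
import cv2
for n in("scene","top"):
    cv2.imwrite(f"pics/{n}0.png",cv2.cvtColor(grab_frame(n),cv2.COLOR_RGB2BGR))
    print(n,camera_model(n))
o=get_obs();print(o)
E
```

```text
scene {'K': array([[556.25967868,   0.        , 315.73439043],
       [  0.        , 556.25967868, 239.62973539],
       [  0.        ,   0.        ,   1.        ]]), 'k1': 0.04766428486050376, 'rvec': array([ 2.00689154,  1.72461835, -0.53116778]), 'tvec': array([-112.01206255, -449.78079801, 1603.25348708])}
top {'K': array([[604.79897569,   0.        , 321.61959847],
       [  0.        , 604.79897569, 248.18815526],
       [  0.        ,   0.        ,   1.        ]]), 'k1': -0.14295661222621098, 'rvec': array([ 2.14136357, -2.09362665,  0.21280863]), 'tvec': array([  41.32465695,  554.265855  , 1231.1794664 ])}
{'time': 0.1, 'q': array([ 1.10967644e+00,  3.81117204e-01,  1.29813192e+00,  9.85483603e-06,
        1.46358109e+00, -2.15298799e-01]), 'qd': array([ 0.00177807, -0.00151497, -0.00326768,  0.00078898,  0.00081467,
       -0.00011842]), 'joint_torque': array([ 3.25545108e-03, -4.38657153e+01, -2.24909145e+01,  7.14134099e-02,
        3.43329180e-02, -7.88200941e-05]), 'tcp_pos': array([133.73532675, 533.24882498, 238.22353017]), 'ee_rot': array([-3.85113480e-01, -3.11747506e+00,  1.82848395e-03]), 'ft_force': array([ 0.0303116 ,  1.24777897, -0.67941278]), 'moment': array([0.02846701, 0.02744229, 0.02287824]), 'grasp_force': 0.0, 'gripper_width': 0.9988662994334488}
```

View pics/top0.png

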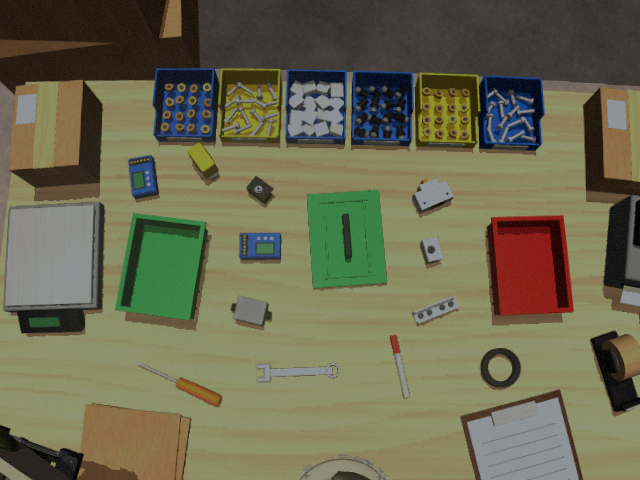

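View pics/scene0.png

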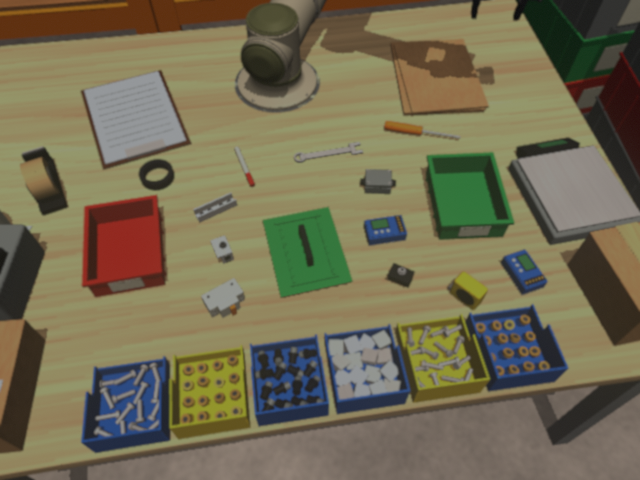

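The top view shows two blue controllers: one at px (143,176), one at (261,246). Both are face up. The robot base is at about (345,480), so (261,246) is the nearer and the one to take. The silver clamp is at (432,250), the black clamp at (260,189), the junction box at (251,311) and the lid at (346,238). The green tote is at (163,267) and the red tote at (529,265).

I'll confirm this in one enlarged crop.

```bash
cat > h.py <<'E'
import numpy as np,cv2
from rig import *
def model(n):
    m=camera_model(n);R=cv2.Rodrigues(np.array(m["rvec"]))[0];return m["K"],m["k1"],R,np.array(m["tvec"])
def ray(m,p):
    K,k1,R,t=m
    u=cv2.undistortPoints(np.array([[p]],float),K,np.array([k1,0,0,0.]))[0,0]
    return -R.T@t, R.T@np.array([u[0],u[1],1.])
def plane(m,p,z):
    c,d=ray(m,p);return c+d*(z-c[2])/d[2]
def tri(obs):
    A=np.zeros((3,3));b=np.zeros(3);L=[]
    for m,p in obs:
        c,d=ray(m,p);d=d/np.linalg.norm(d);P=np.eye(3)-np.outer(d,d);A+=P;b+=P@c;L.append((P,c))
    X=np.linalg.solve(A,b);return X,[round(float(np.linalg.norm(P@(X-c))),1) for P,c in L]
def proj(m,X):
    K,k1,R,t=m
    return cv2.projectPoints(np.array(X,float).reshape(-1,3),cv2.Rodrigues(R)[0],t,K,np.array([k1,0,0,0.]))[0][:,0]
def save(n,name):
    im=grab_frame(n);cv2.imwrite(f"pics/{name}.png",cv2.cvtColor(im,cv2.COLOR_RGB2BGR));return im
E
python3 - <<'E'
from h import *
a=cv2.imread("pics/top0.png")[145:330,110:460];cv2.imwrite("pics/c1.png",cv2.resize(a,(770,407),interpolation=cv2.INTER_CUBIC))
T=model("top");S=model("scene")
for n,p,q in [("ctrl",(261,246),(386,230)),("ctrl2",(143,176),(525,270)),("silver bolt",(432,248),(222,241)),("black bolt",(260,187),(402,270)),("jbox",(251,311),(378,181)),("lidhandle",(347,238),(306,246)),
 ("G1",(135,214),(428,156)),("G2",(207,221),(438,235)),]:
    print(n,tri([(T,p),(S,q)]),plane(T,p,0).round())
for n,c in [("G",[(134,215),(207,221),(193,321),(117,310)]),("R",[(488,217),(566,216),(571,312),(495,316)])]:
    P=np.array([plane(T,p,65)[:2] for p in c]);print(n,P.round().tolist(),P.mean(0),cv2.minAreaRect(P.astype(np.float32)))
E
```

```text
ctrl (array([563.1009278 , 190.11174313,  18.3000159 ]), [3.3, 3.3]) [566. 189.   0.]
ctrl2 (array([717.73921477, 464.70013703,  24.2830562 ]), [2.7, 2.7]) [725. 470.   0.]
silver bolt (array([ 559.63728926, -181.95611594,   52.35824443]), [0.8, 0.8]) [ 570. -192.    0.]
black bolt (array([689.45581667, 194.72114224,  45.74434449]), [2.8, 2.8]) [703. 197.   0.]
jbox (array([419.24972722, 203.59382869,  22.28608156]), [1.4, 1.4]) [421. 205.   0.]
lidhandle (array([583.43811522,   1.0216725 ,  25.41505394]), [2.2, 2.2]) [589.  -2.   0.]
G1 (array([556.04822264, 322.1636162 , 267.99250627]), [67.8, 67.8]) [634. 480.   0.]
G2 (array([610.11580177, 302.55946235,  41.43835475]), [2.4, 2.4]) [621. 313.   0.]
G [[615.0, 461.0], [605.0, 300.0], [391.0, 317.0], [409.0, 481.0]] [504.92984847 389.9963747 ] ((504.45452880859375, 390.9090270996094), (164.64939880371094, 214.68325805664062), 85.44535827636719)
R [[628.0, -304.0], [635.0, -480.0], [425.0, -480.0], [415.0, -312.0]] [ 525.81520589 -394.01377078] ((525.070556640625, -396.3089294433594), (213.88375854492188, 176.36744689941406), 2.290134906768799)
```

View pics/c1.png

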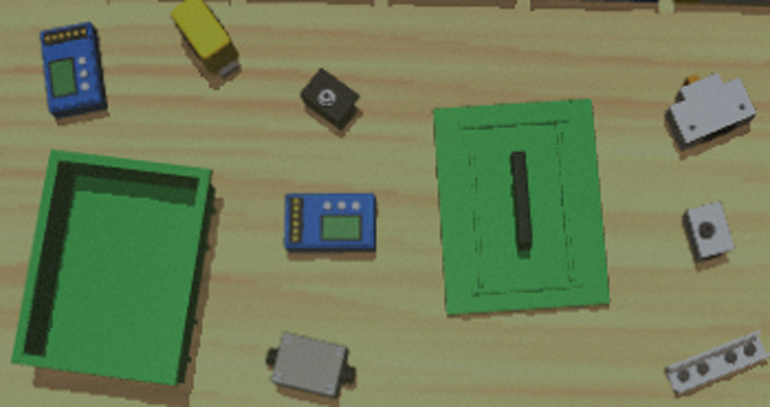

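The crop confirms it: the nearer controller is at top px (261,246). Its length runs along world y and its display faces up. Next I'll add a jog helper and move to look from near.

```bash
cat >> h.py <<'E'
from scipy.spatial.transform import Rotation as Ro
def go(x,y,z,psi):
    """print turn (tool) then shift (tool axes after the turn) to reach TCP x,y,z with tool y at world angle psi (deg, mod 180)"""
    o=get_obs();R=Ro.from_rotvec(o["ee_rot"]);q1=np.arctan2(y,x);p0=np.radians(psi)
    p=min([p0+k*np.pi for k in(-2,-1,0,1,2)],key=lambda a:abs(q1-a))
    Rt=Ro.from_matrix(np.array([[np.sin(p),np.cos(p),0],[-np.cos(p),np.sin(p),0],[0,0,-1]]))
    r=(R.inv()*Rt).as_rotvec();s=Rt.inv().apply(np.array([x,y,z])-o["tcp_pos"])
    d=R.inv().apply(np.array([x,y,z])-o["tcp_pos"])
    print("t",round(o["time"],2),"tcp",o["tcp_pos"].round(1),"turn",r.round(4),"rows",int(np.ceil(np.linalg.norm(r)/.12)),"shift after(mm)",s.round(1),"before",d.round(1),"rows",int(np.ceil(np.linalg.norm(s)/40)),"q6",round(q1-p,2),"q",o["q"].round(2))
E
python3 - <<'E'
from h import *
print(Ro.from_rotvec(get_obs()["ee_rot"]).as_matrix().round(3))
m=model("wrist");print((-m[2].T@m[3]).round(),m[2].round(2),m[0].round())
go(500,200,300,90)
E
```

```text
[[-0.97   0.243 -0.001]
 [ 0.243  0.97  -0.001]
 [ 0.    -0.001 -1.   ]]
[ 65. 551. 385.] [[ 0.24  0.97 -0.  ]
 [ 0.93 -0.23  0.28]
 [ 0.27 -0.07 -0.96]] [[421.   0. 312.]
 [  0. 421. 243.]
 [  0.   0.   1.]]Traceback (most recent call last):
  File "<stdin>", line 4, in <module>
  File "h.py", line 26, in go
    Rt=Ro.from_matrix(np.array([[np.sin(p),np.cos(p),0],[-np.cos(p),np.sin(p),0],[0,0,-1]]))
  File "scipy/spatial/transform/_rotation.pyx", line 1143, in scipy.spatial.transform._rotation.Rotation.from_matrix
ValueError: Non-positive determinant (left-handed or null coordinate frame) in rotation matrix 0: [[ 1.000000e+00  6.123234e-17  0.000000e+00]
 [-6.123234e-17  1.000000e+00  0.000000e+00]
 [ 0.000000e+00  0.000000e+00 -1.000000e+00]].
```

```bash
sed -i 's/\[np.sin(p),np.cos(p),0\],\[-np.cos(p)/[-np.sin(p),np.cos(p),0],[np.cos(p)/' h.py
python3 - <<'E'
from h import *
go(500,200,300,90)
E
```

```text
t 0.1 tcp [133.7 533.2 238.2] turn [-0.0012 -0.0004 -0.2458] rows 3 shift after(mm) [-366.3 -333.2  -61.8] before [-436.3 -234.2  -61.6] rows 13 q6 -1.19 q [ 1.11  0.38  1.3   0.    1.46 -0.22]
```

Request:
{"api": "jog_arm", "payload": {"plan": [[[0, 0, -0.082, 0, 0, 0, 1], [0, 0, -0.082, 0, 0, 0, 1], [0, 0, -0.082, 0, 0, 0, 1], [0, 0, 0, -0.0262, -0.0238, -0.0044, 1], [0, 0, 0, -0.0262, -0.0238, -0.0044, 1], [0, 0, 0, -0.0262, -0.0238, -0.0044, 1], [0, 0, 0, -0.0262, -0.0238, -0.0044, 1], [0, 0, 0, -0.0262, -0.0238, -0.0044, 1], [0, 0, 0, -0.0262, -0.0238, -0.0044, 1], [0, 0, 0, -0.0262, -0.0238, -0.0044, 1], [0, 0, 0, -0.0262, -0.0238, -0.0044, 1], [0, 0, 0, -0.0262, -0.0238, -0.0044, 1], [0, 0, 0, -0.0262, -0.0238, -0.0044, 1], [0, 0, 0, -0.0262, -0.0238, -0.0044, 1], [0, 0, 0, -0.0262, -0.0238, -0.0044, 1], [0, 0, 0, -0.0262, -0.0238, -0.0044, 1], [0, 0, 0, -0.0262, -0.0238, -0.0044, 1], [0, 0, 0, 0, 0, 0, 1], [0, 0, 0, 0, 0, 0, 1]]]}}

```text
time: 1.68
tcp_pos: [501.5, 199.2, 299.7]
ee_rot: [-0.004, -3.14, 0.0]
ft_force: [-0.1, 0.2, -0.1]
gripper_width: 1.001
grasp_force: 0.0
```

```bash
python3 - <<'E'
from h import *
import pickle
m=model("wrist");save("wrist","w1");pickle.dump(m,open("w1.pkl","wb"))
go(430,200,300,90)
E
```

```text
t 1.73 tcp [500.5 200.2 299.8] turn [ 0.     -0.0013 -0.0007] rows 1 shift after(mm) [70.5 -0.2 -0.2] before [70.5 -0.2 -0.1] rows 2 q6 -1.14 q [ 0.16  0.33  1.21  0.    1.61 -1.41]
```

View pics/w1.png

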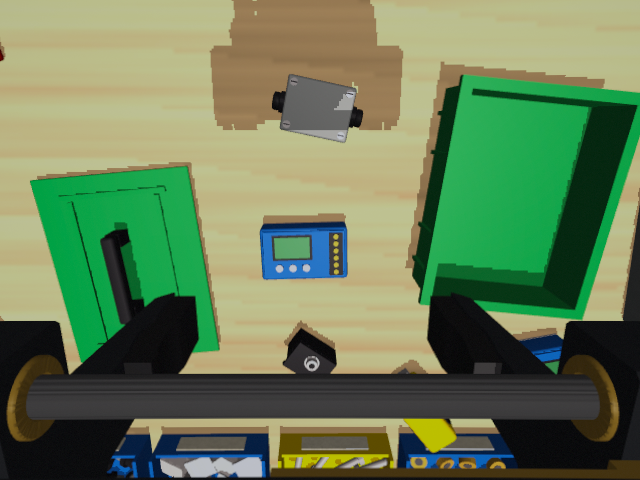

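w1 shows the controller's top face at about (262,229)-(347,276). The junction box is at (319,108), the green tote's rim corners at (461,74), (420,302) and (582,319), the black clamp's bolt at (311,364), and part of the lid with its handle at (118,275).

```bash
python3 - <<'E'
from h import *
import pickle
W=pickle.load(open("w1.pkl","rb"));T=model("top");S=model("scene")
c=lambda u,v:(110+u/2.2,145+v/2.2)
def rect(n,m,pts,z):
    P=np.array([plane(m,p,z)[:2] for p in pts],np.float32);print(n,P.mean(0).round(1),[(np.linalg.norm(P[i]-P[(i+1)%len(P)]).round(1),np.degrees(np.arctan2(*(P[(i+1)%len(P)]-P[i])[::-1])).round(1)) for i in range(len(P))])
rect("ctrlW",W,[(262,229),(346,225),(347,276),(264,279)],32)
rect("ctrlT",T,[c(287,195),c(374,194),c(374,248),c(287,248)],32)
rect("jbW",W,[(291,75),(356,91),(347,141),(281,128)],36)
rect("jbT",T,[c(283,333),c(349,347),c(340,395),c(273,377)],36)
rect("GtW",W,[(461,74),(420,302),(582,319)],65)
rect("GtT",T,[c(53,152),c(213,170),c(180,384),c(13,361)],65)
print("bolt",plane(W,(311,362),41),plane(T,c(327,97),41),plane(T,c(707,231),41))
print("tri ctrl",tri([(W,(304.7,252.2)),(T,c(330.5,221))]),"jb",tri([(W,(318.7,108.7)),(T,c(311,363))]),"tote",tri([(W,(461,74)),(T,c(180,384))]),tri([(W,(420,302)),(T,c(213,170))]))
go(500,-160,300,90)
E
```

```text
ctrlW [561.6 191.8] [(np.float32(85.3), np.float32(92.6)), (np.float32(55.1), np.float32(2.2)), (np.float32(87.2), np.float32(-88.0)), (np.float32(54.2), np.float32(-179.8))]
ctrlT [560.7 187.2] [(np.float32(86.4), np.float32(-88.0)), (np.float32(54.4), np.float32(-177.9)), (np.float32(85.7), np.float32(91.3)), (np.float32(53.4), np.float32(2.8))]
jbW [420.8 206. ] [(np.float32(60.9), np.float32(76.9)), (np.float32(45.1), np.float32(-9.3)), (np.float32(63.4), np.float32(-100.9)), (np.float32(47.4), np.float32(167.6))]
jbT [419.9 199.7] [(np.float32(65.7), np.float32(-100.5)), (np.float32(47.0), np.float32(171.5)), (np.float32(67.2), np.float32(76.6)), (np.float32(43.6), np.float32(-10.2))]
GtW [538.9 365.5] [(np.float32(209.4), np.float32(-5.5)), (np.float32(161.9), np.float32(83.5)), (np.float32(267.1), np.float32(-148.1))]
GtT [505.9 391.3] [(np.float32(161.3), np.float32(-95.4)), (np.float32(209.2), np.float32(174.7)), (np.float32(164.5), np.float32(84.2)), (np.float32(207.8), np.float32(-6.2))]
bolt [683.89323769 197.82164872  41.        ] [685.43692959 195.25924378  41.        ] [ 557.49122308 -183.39911083   41.        ]
tri ctrl (array([566.1354985 , 190.31908396,  12.07589987]), [1.6, 1.6]) jb (array([421.056722  , 204.65831338,   8.8782453 ]), [2.1, 2.1]) tote (array([394.02975827, 318.9965999 ,  78.14964287]), [2.1, 2.1]) (array([599.5897689 , 301.11385495,  72.48573563]), [2.2, 2.2])
t 1.73 tcp [500.5 200.2 299.8] turn [-2.1000e-03 -1.0000e-04  3.1409e+00] rows 27 shift after(mm) [-5.000e-01  3.602e+02 -2.000e-01] before [ 3.000e-01 -3.602e+02 -2.000e-01] rows 10 q6 1.26 q [ 0.16  0.33  1.21  0.    1.61 -1.41]
```

Request:
{"api": "jog_arm", "payload": {"plan": [[[0, 0, 0, 0.002, -0.039, 0, 1], [0, 0, 0, 0.002, -0.039, 0, 1], [0, 0, 0, 0.002, -0.039, 0, 1], [0, 0, 0, 0.002, -0.039, 0, 1], [0, 0, 0, 0.002, -0.039, 0, 1], [0, 0, 0, 0.002, -0.039, 0, 1], [0, 0, 0, 0.002, -0.039, 0, 1], [0, 0, 0, 0.002, -0.039, 0, 1], [0, 0, 0, 0.002, -0.039, 0, 1], [0, 0, 0, 0.002, -0.039, 0, 1], [0, 0, 0, 0, 0, 0, 1], [0, 0, 0, 0, 0, 0, 1], [0, 0, 0, 0, 0, 0, 1]]]}}

```text
time: 2.82
tcp_pos: [480.7, -188.2, 300.3]
ee_rot: [0.002, -3.141, -0.001]
ft_force: [0.2, 0.2, 0.4]
gripper_width: 1.001
grasp_force: 0.0
```

```bash
python3 - <<'E'
from h import *
import pickle
m=model("wrist");save("wrist","w2");pickle.dump(m,open("w2.pkl","wb"))
E
sed -i 's/key=lambda a:abs(q1-a))/key=lambda a:abs((R.as_matrix()[1,1],-R.as_matrix()[0,1])@np.array([np.sin(a),-np.cos(a)])-1)+100*(abs(q1-a)>2.5))/' h.py
```

```text
(no output)
```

View pics/w2.png

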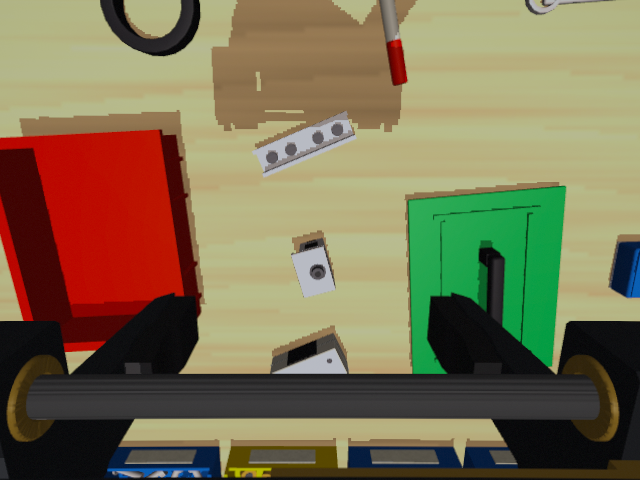

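w2 shows the silver clamp's top plate corners at (293,253), (325,246), (335,289) and (303,297), with the bolt at (317,271). The red tote's near right rim corner is at (161,130). The lid's near corners are at (407,198) and (565,185), and its handle at (495,285).

```bash
python3 - <<'E'
from h import *
import pickle
W1=pickle.load(open("w1.pkl","rb"));W2=pickle.load(open("w2.pkl","rb"));T=model("top")
c=lambda u,v:(110+u/2.2,145+v/2.2)
P=np.array([plane(W2,p,34) for p in [(293,253),(325,246),(335,289),(303,297)]])
e=[(P[1]+P[2])/2-(P[0]+P[3])/2,(P[2]+P[3])/2-(P[0]+P[1])/2]
print("clamp",P.mean(0).round(1),[ (np.linalg.norm(v).round(1),np.degrees(np.arctan2(v[1],v[0])).round(1)) for v in e])
print("bolt",plane(W2,(317,270),41).round(1),tri([(W2,(317,270)),(T,c(707,231))]))
print("lid corner",tri([(W2,(407,198)),(T,c(609,304))]),tri([(W2,(565,185)),(T,c(447,314))]),tri([(W1,(31,180)),(W2,(407,198))]),tri([(W1,(188,165)),(W2,(565,185))]))
print("handle near end",tri([(W1,(115,233)),(W2,(493,253))]))
print("redcorner",tri([(W2,(161,130)),(T,(495,316))]),plane(W2,(161,130),65),"dir",plane(W2,(182,230),65))
go(557,-180,150,13)
E
```

```text
clamp [ 561.4 -185.6   34. ] [(np.float64(34.4), np.float64(104.1)), (np.float64(49.3), np.float64(12.3))]
bolt [ 557.1 -182.6   41. ] (array([ 556.90366838, -182.89017225,   42.43194564]), [0.4, 0.4])
lid corner (array([486.96637307, -89.58104681,  15.81363168]), [0.2, 0.2]) (array([473.52706881,  70.15854644,  16.20702951]), [0.2, 0.2]) (array([488.70237999, -88.44519501,  10.75998756]), [0.6, 0.6]) (array([474.30161788,  73.12313584,  11.28028962]), [0.2, 0.2])
handle near end (array([540.98319294,  -0.85535802,  31.47596664]), [0.7, 0.7])
redcorner (array([ 415.94810128, -312.15203967,   77.35636025]), [3.9, 3.9]) [ 418.56234586 -319.76679707   65.        ] dir [ 508.72008405 -309.34172479   65.        ]
t 2.87 tcp [ 480.8 -187.9  300.5] turn [ 3.0000e-04 -2.0000e-04  1.3461e+00] rows 12 shift after(mm) [ -9.4  76.  150.5] before [-76.2   7.7 150.5] rows 5 q6 -0.54 q [-0.6   0.28  1.27  0.    1.59 -2.18]
```

Request:
{"api": "jog_arm", "payload": {"plan": [[[0, 0, 0.1115, 0, 0, 0, 0.55], [0, 0, 0.1115, 0, 0, 0, 0.55], [0, 0, 0.1115, 0, 0, 0, 0.55], [0, 0, 0.1115, 0, 0, 0, 0.55], [0, 0, 0.1115, 0, 0, 0, 0.55], [0, 0, 0.1115, 0, 0, 0, 0.55], [0, 0, 0.1115, 0, 0, 0, 0.55], [0, 0, 0.1115, 0, 0, 0, 0.55], [0, 0, 0.1115, 0, 0, 0, 0.55], [0, 0, 0.1115, 0, 0, 0, 0.55], [0, 0, 0.1115, 0, 0, 0, 0.55], [0, 0, 0.1115, 0, 0, 0, 0.55], [0, 0, 0, -0.0025, 0.0156, 0.035, 0.55], [0, 0, 0, -0.0025, 0.0156, 0.035, 0.55], [0, 0, 0, -0.0025, 0.0156, 0.035, 0.55], [0, 0, 0, -0.0025, 0.0156, 0.035, 0.55], [0, 0, 0, -0.0025, 0.0156, 0.035, 0.55], [0, 0, 0, 0, 0, 0, 0.55], [0, 0, 0, 0, 0, 0, 0.55], [0, 0, 0, 0, 0, 0, 0.55]]]}}

```text
time: 4.53
tcp_pos: [559.9, -183.2, 127.5]
ee_rot: [1.945, 2.464, 0.0]
ft_force: [-0.4, -0.8, 0.8]
gripper_width: 0.776
grasp_force: 0.0
```

```bash
python3 - <<'E'
from h import *
import pickle
m=model("wrist");save("wrist","w3");pickle.dump(m,open("w3.pkl","wb"))
go(559.5,-182,6,13.5)
E
```

```text
t 4.58 tcp [ 559.9 -183.6  128. ] turn [ 0.0028  0.0027 -0.0017] rows 1 shift after(mm) [  1.7  -0.  122. ] before [  2.   -0.4 122. ] rows 4 q6 -0.55 q [-0.52  0.54  1.36 -0.    1.24 -0.75]
```

View pics/w3.png

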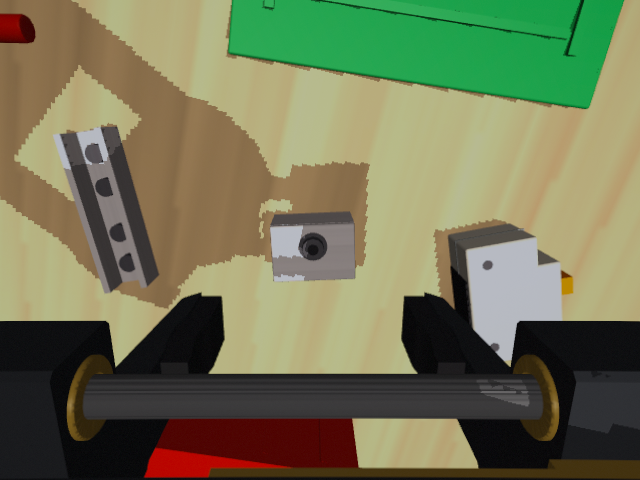

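w3 shows the clamp centred between the fingers at (313,250), with the breaker to the right, its near edge at (465,250)-(490,350). I'll check the finger's clearance to the breaker before going down.

```bash
python3 - <<'E'
from h import *
import pickle
m=pickle.load(open("w3.pkl","rb"));o=get_obs();R=Ro.from_rotvec(o["ee_rot"])
for p,z in [((448,235),36),((467,248),36),((490,350),36),((453,320),0),((271,226),34),((354,226),34),((355,278),34),((273,280),34),((313,244),41),((313,253),34)]:
    print(p,R.inv().apply(plane(m,p,z)-o["tcp_pos"]).round(1))
E
```

```text
(448, 235) [ 8.4 80.5 92.2]
(467, 248) [ 0.4 92.4 92.3]
(490, 350) [-67.3 113.9  92.5]
(453, 320) [-64.4 101.7 128.5]
(271, 226) [ 13.3 -23.1  93.9]
(354, 226) [13.3 25.6 94.1]
(355, 278) [-19.3  27.1  94.2]
(273, 280) [-20.6 -22.8  94. ]
(313, 244) [ 4.3  1.6 87. ]
(313, 253) [-3.3  1.6 94.1]
```

Request:
{"api": "jog_arm", "payload": {"plan": [[[0, 0, 0, 0.002, 0.0015, 0.03, 0.55], [0, 0, 0, 0, 0, 0.035, 0.55], [0, 0, 0, 0, 0, 0.035, 0.55], [0, 0, 0, 0, 0, 0.022, 0.55], [0, 0, 0, 0, 0, 0, 0.55], [0, 0, 0, 0, 0, 0, -1], [0, 0, 0, 0, 0, 0, -1], [0, 0, 0, 0, 0, 0, -1], [0, 0, 0, 0, 0, 0, -1], [0, 0, 0, 0, 0, 0, -1], [0, 0, 0, 0, 0, 0, -1], [0, 0, 0, 0, 0, -0.02, -1], [0, 0, 0, 0, 0, -0.04, -1], [0, 0, 0, 0, 0, -0.04, -1], [0, 0, 0, 0, 0, -0.04, -1], [0, 0, 0, 0, 0, -0.04, -1], [0, 0, 0, 0, 0, 0, -1]]], "squeeze": 30}}

```text
time: 6.0
tcp_pos: [562.8, -182.6, 192.5]
ee_rot: [1.939, 2.453, 0.004]
ft_force: [0.2, -1.0, 0.8]
gripper_width: 0.568
grasp_force: 30.0
```

```bash
python3 - <<'E'
from h import *
import pickle
W1=pickle.load(open("w1.pkl","rb"))
a,b,d=[plane(W1,p,65) for p in [(461,74),(420,302),(582,319)]]
C=(a+d)/2;print("green centre W1",C.round(1))
for C in([504,393],):
  th=np.radians(-5.7);t=np.array([[np.cos(th),-np.sin(th)],[np.sin(th),np.cos(th)]])@np.array([-50,0])+C;print(t);go(t[0],t[1],180,84.3)
E
```

```text
green centre W1 [507.3 395.7  65. ]
[454.2472215  397.96598749]
t 6.0 tcp [ 562.8 -182.6  192.5] turn [ 0.0033  0.0159 -1.238 ] rows 11 shift after(mm) [165.7 566.9  12.5] before [590.   28.5   6.8] rows 15 q6 -0.75 q [-0.51  0.48  1.27  0.    1.38 -0.75]
```

Request:
{"api": "jog_arm", "payload": {"plan": [[[0, 0, -0.1125, 0, 0, 0, -1], [0, 0, -0.1125, 0, 0, 0, -1], [0, 0, -0.1125, 0, 0, 0, -1], [0, 0, -0.1125, 0, 0, 0, -1], [0, 0, -0.1125, 0, 0, 0, -1], [0, 0, -0.1125, 0, 0, 0, -1], [0, 0, -0.1125, 0, 0, 0, -1], [0, 0, -0.1125, 0, 0, 0, -1], [0, 0, -0.1125, 0, 0, 0, -1], [0, 0, -0.1125, 0, 0, 0, -1], [0, 0, -0.1125, 0, 0, 0, -1], [0, 0, 0, 0.011, 0.0378, 0, -1], [0, 0, 0, 0.011, 0.0378, 0, -1], [0, 0, 0, 0.011, 0.0378, 0, -1], [0, 0, 0, 0.011, 0.0378, 0, -1], [0, 0, 0, 0.011, 0.0378, 0, -1], [0, 0, 0, 0.011, 0.0378, 0, -1], [0, 0, 0, 0.011, 0.0378, 0, -1]]]}}

```text
time: 7.5
tcp_pos: [509.5, 91.2, 183.9]
ee_rot: [0.158, 3.137, 0.0]
ft_force: [1.2, 0.2, -0.6]
gripper_width: 0.565
grasp_force: 30.0
```

Request:
{"api": "jog_arm", "payload": {"plan": [[[0, 0, 0, 0.011, 0.0378, 0, -1], [0, 0, 0, 0.011, 0.0378, 0, -1], [0, 0, 0, 0.011, 0.0378, 0, -1], [0, 0, 0, 0.011, 0.0378, 0, -1], [0, 0, 0, 0.011, 0.0378, 0, -1], [0, 0, 0, 0.011, 0.0378, 0, -1], [0, 0, 0, 0.011, 0.0378, 0, -1], [0, 0, 0, 0.011, 0.0378, 0, -1], [0, 0, 0, 0, 0, 0, -1], [0, 0, 0, 0, 0, 0, -1], [0, 0, 0, 0, 0, 0, -1]]]}}

```text
time: 8.42
tcp_pos: [453.0, 398.7, 183.4]
ee_rot: [0.157, 3.138, -0.001]
ft_force: [-1.1, -0.0, -0.0]
gripper_width: 0.565
grasp_force: 30.0
```

```bash
python3 - <<'E'
from h import *
import pickle
m=model("wrist");save("wrist","w4");pickle.dump(m,open("w4.pkl","wb"))
print(get_obs()["ft_force"])
go(454,398,10,84.3)
E
```

```text
[-0.32296891  0.37513969 -0.54435523]
t 8.47 tcp [453.3 398.2 183.5] turn [-0.0002  0.0001 -0.0017] rows 1 shift after(mm) [ -0.7  -0.2 173.5] before [-7.000e-01 -1.000e-01  1.735e+02] rows 5 q6 -0.75 q [ 0.52  0.52  1.23 -0.    1.39 -0.94]
```

View pics/w4.png

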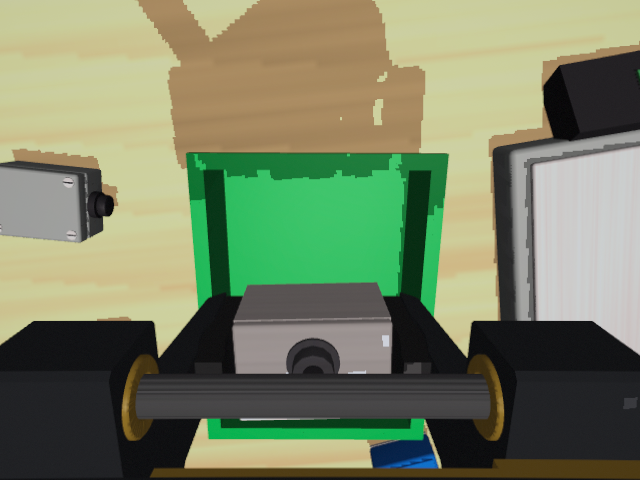

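w4 shows the clamp held upright and the green tote square to the tool, with rim corners at (187,153), (448,153), (425,438) and (208,438).

```bash
python3 - <<'E'
from h import *
import pickle
m=pickle.load(open("w4.pkl","rb"));W1=pickle.load(open("w1.pkl","rb"));o=get_obs();R=Ro.from_rotvec(o["ee_rot"])
P=np.array([plane(m,p,65) for p in [(187,153),(448,153),(425,438),(208,438)]])
print(P.mean(0).round(1),[(np.linalg.norm(P[i]-P[i-3]).round(1),np.degrees(np.arctan2(*(P[i-3]-P[i])[1::-1])).round(1)) for i in range(4)])
print(R.inv().apply(P-o["tcp_pos"]).round(1).tolist())
print(tri([(m,(187,153)),(W1,(461,74))]),tri([(m,(208,438)),(W1,(420,302))]))
E
```

```text
[507.3 397.   65. ] [(np.float64(160.7), np.float64(84.3)), (np.float64(211.1), np.float64(-5.3)), (np.float64(163.7), np.float64(-95.8)), (np.float64(211.1), np.float64(173.8))]
[[51.7, -76.2, 118.5], [51.8, 84.5, 118.5], [-159.2, 86.2, 118.5], [-159.4, -77.5, 118.6]]
(array([393.93632481, 326.44962273,  61.3433855 ]), [0.4, 0.4]) (array([602.32651058, 305.26242527,  66.23468451]), [0.6, 0.6])
```

Request:
{"api": "jog_arm", "payload": {"plan": [[[0, 0, 0, -0.002, 0.004, 0.03, -1], [0, 0, 0, 0, 0, 0.04, -1], [0, 0, 0, 0, 0, 0.04, -1], [0, 0, 0, 0, 0, 0.03, -1], [0, 0, 0, 0, 0, 0.02, -1], [0, 0, 0, 0, 0, 0.01, -1], [0, 0, 0, 0, 0, 0, -1], [0, 0, 0, 0, 0, 0, -1]]]}}

```text
time: 9.13
tcp_pos: [456.4, 402.5, 14.3]
ee_rot: [0.159, 3.137, 0.001]
ft_force: [0.3, -0.1, -0.4]
gripper_width: 0.563
grasp_force: 30.0
```

Request:
{"api": "jog_arm", "payload": {"plan": [[[0, 0, 0, 0, 0, 0.001, -1], [0, 0, 0, 0, 0, 0.001, -1], [0, 0, 0, 0, 0, 0.0005, -1], [0, 0, 0, 0, 0, 0, -1]]]}}

```text
time: 9.47
tcp_pos: [455.7, 403.1, 11.5]
ee_rot: [0.157, 3.137, 0.001]
ft_force: [-0.5, 0.3, -1.0]
gripper_width: 0.563
grasp_force: 30.0
```

Request:
{"api": "jog_arm", "payload": {"plan": [[[0, 0, 0, 0, 0, 0.0005, -1], [0, 0, 0, 0, 0, 0.0005, -1], [0, 0, 0, 0, 0, 0.0005, -1], [0, 0, 0, 0, 0, 0, -1]]]}}

```text
time: 9.8
tcp_pos: [455.5, 403.0, 9.5]
ee_rot: [0.157, 3.138, 0.0]
ft_force: [-0.6, -0.6, 1.6]
gripper_width: 0.567
grasp_force: 30.0
```

Request:
{"api": "jog_arm", "payload": {"plan": [[[0, 0, 0, 0, 0, 0.0005, -1], [0, 0, 0, 0, 0, 0.0005, -1], [0, 0, 0, 0, 0, 0, -1]]]}}

```text
time: 10.05
tcp_pos: [455.6, 403.0, 9.5]
ee_rot: [0.157, 3.137, 0.0]
ft_force: [-2.3, -2.8, 10.2]
gripper_width: 0.565
grasp_force: 30.0
```

Request:
{"api": "jog_arm", "payload": {"plan": [[[0, 0, 0, 0, 0, 0, 0.5], [0, 0, 0, 0, 0, 0, 0.5], [0, 0, 0, 0, 0, 0, 0.5], [0, 0, 0, 0, 0, 0, 0.5], [0, 0, 0, 0, 0, -0.02, 0.5], [0, 0, 0, 0, 0, -0.04, 0.5], [0, 0, 0, 0, 0, -0.04, 0.5], [0, 0, 0, 0, 0, -0.04, 0.5], [0, 0, 0, 0, 0, 0, 1], [0, 0, 0, 0, 0, 0, 1]]]}}

```text
time: 10.88
tcp_pos: [456.2, 403.3, 150.3]
ee_rot: [0.157, 3.134, 0.004]
ft_force: [-0.4, -0.9, -0.5]
gripper_width: 0.876
grasp_force: 0.0
```

```bash
python3 - <<'E'
from h import *
go(561,191,150,2)
E
```

```text
t 10.88 tcp [456.2 403.3 150.3] turn [4.8000e-03 1.1000e-03 1.4357e+00] rows 12 shift after(mm) [-215.9   97.4    0.3] before [-125.6 -200.8    0.3] rows 6 q6 0.29 q [ 0.53  0.55  1.27 -0.    1.32 -0.94]
```

Request:
{"api": "jog_arm", "payload": {"plan": [[[0, 0, 0.1196, 0, 0, 0, 1], [0, 0, 0.1196, 0, 0, 0, 1], [0, 0, 0.1196, 0, 0, 0, 1], [0, 0, 0.1196, 0, 0, 0, 1], [0, 0, 0.1196, 0, 0, 0, 1], [0, 0, 0.1196, 0, 0, 0, 1], [0, 0, 0.1196, 0, 0, 0, 1], [0, 0, 0.1196, 0, 0, 0, 1], [0, 0, 0.1196, 0, 0, 0, 1], [0, 0, 0.1196, 0, 0, 0, 1], [0, 0, 0.1196, 0, 0, 0, 1], [0, 0, 0.1196, 0, 0, 0, 1], [0, 0, 0, -0.036, 0.0162, 0, 1], [0, 0, 0, -0.036, 0.0162, 0, 1], [0, 0, 0, -0.036, 0.0162, 0, 1], [0, 0, 0, -0.036, 0.0162, 0, 1], [0, 0, 0, -0.036, 0.0162, 0, 1], [0, 0, 0, -0.036, 0.0162, 0, 1], [0, 0, 0, 0, 0, 0, 1], [0, 0, 0, 0, 0, 0, 1]]]}}

```text
time: 12.55
tcp_pos: [560.4, 188.8, 146.5]
ee_rot: [-2.184, -2.255, 0.004]
ft_force: [-0.6, 0.3, -0.5]
gripper_width: 0.998
grasp_force: 0.0
```

```bash
python3 - <<'E'
from h import *
import pickle
m=model("wrist");im=save("wrist","w5");pickle.dump(m,open("w5.pkl","wb"));o=get_obs();R=Ro.from_rotvec(o["ee_rot"])
hsv=cv2.cvtColor(im,cv2.COLOR_RGB2HSV);k=cv2.inRange(hsv,(105,120,60),(125,255,255))
n,l,s,c=cv2.connectedComponentsWithStats(k)
for i in range(1,n):
    if s[i,4]>400:
        pts=np.argwhere(l==i)[:,::-1].astype(np.float32);r=cv2.minAreaRect(pts);print(s[i],r)
        B=cv2.boxPoints(r);Q=np.array([R.inv().apply(plane(m,p,32)-o["tcp_pos"]) for p in B]);print(Q.round(1).tolist(),Q.mean(0).round(1))
print(o["tcp_pos"].round(1))
E
```

```text
[ 273  161   89  136 7030] ((317.0, 228.5), (135.0, 88.0), 90.0)
[[47.2, -22.3, 114.8], [47.1, 31.5, 114.7], [-42.0, 34.1, 114.7], [-42.0, -24.8, 114.8]] [  2.6   4.6 114.7]
[559.8 190.2 146.8]
```

View pics/w5.png

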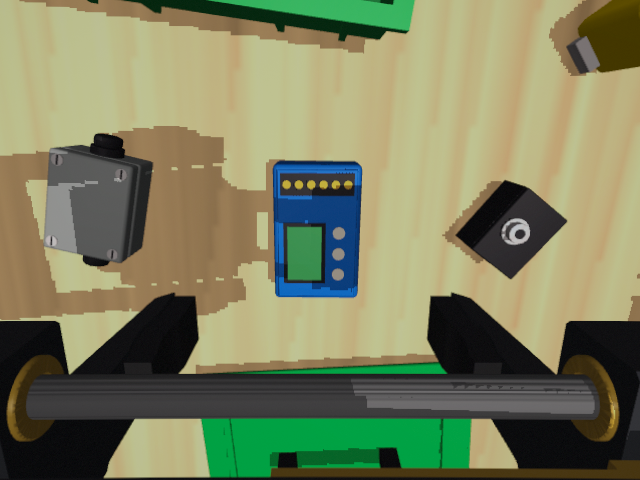

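w5 shows the controller square to the tool at (317,229), about 4.6 mm off centre along the tool's y. The black clamp's bolt is at (515,232), with its top plate corners at (505,181), (567,219) and (511,278). I'll correct, then grip.

Request:
{"api": "jog_arm", "payload": {"plan": [[[0, 0, 0, 0.001, 0.0046, 0.03, 1], [0, 0, 0, 0, 0, 0.035, 1], [0, 0, 0, 0, 0, 0.035, 1], [0, 0, 0, 0, 0, 0.025, 1], [0, 0, 0, 0, 0, 0.016, 1], [0, 0, 0, 0, 0, 0, 1], [0, 0, 0, 0, 0, 0, -1], [0, 0, 0, 0, 0, 0, -1], [0, 0, 0, 0, 0, 0, -1], [0, 0, 0, 0, 0, 0, -1], [0, 0, 0, 0, 0, 0, -1], [0, 0, 0, 0, 0, 0, -1], [0, 0, 0, 0, 0, 0, -1]]], "squeeze": 30}}

```text
time: 13.68
tcp_pos: [565.0, 191.8, 8.2]
ee_rot: [2.182, 2.26, 0.001]
ft_force: [-2.7, 0.6, 5.9]
gripper_width: 0.629
grasp_force: 30.0
```

Request:
{"api": "jog_arm", "payload": {"plan": [[[0, 0, 0, 0, 0, -0.02, -1], [0, 0, 0, 0, 0, -0.04, -1], [0, 0, 0, 0, 0, -0.04, -1], [0, 0, 0, 0, 0, -0.04, -1], [0, 0, 0, 0, 0, -0.04, -1], [0, 0, 0, 0, 0, 0, -1], [0, 0, 0, 0, 0, 0, -1]]]}}

```text
time: 14.27
tcp_pos: [565.4, 191.7, 189.3]
ee_rot: [2.18, 2.258, 0.005]
ft_force: [-0.6, 0.1, -1.8]
gripper_width: 0.627
grasp_force: 30.0
```

```bash
python3 - <<'E'
from h import *
th=np.radians(-5.7);c,s=np.cos(th),np.sin(th)
t=np.array([507.3,397])+[c*34,s*34];print(t)
go(t[0],t[1],186,-5.7)
E
```

```text
[541.13188938 393.62312851]
t 14.27 tcp [565.4 191.7 189.3] turn [ 0.0044 -0.0007  0.1347] rows 2 shift after(mm) [198.5 -44.2   3.3] before [202.7 -17.2   3.3] rows 6 q6 0.73 q [ 0.13  0.5   1.25 -0.    1.39  0.09]
```

Request:
{"api": "jog_arm", "payload": {"plan": [[[0, 0, 0.0673, 0, 0, 0, -1], [0, 0, 0.0673, 0, 0, 0, -1], [0, 0, 0, 0.0331, -0.007, 0, -1], [0, 0, 0, 0.0331, -0.007, 0, -1], [0, 0, 0, 0.0331, -0.007, 0, -1], [0, 0, 0, 0.0331, -0.007, 0, -1], [0, 0, 0, 0.0331, -0.007, 0, -1], [0, 0, 0, 0.0331, -0.007, 0, -1], [0, 0, 0, 0, 0, 0, -1], [0, 0, 0, 0, 0, 0, -1], [0, 0, 0, 0, 0, 0, -1]]]}}

```text
time: 15.18
tcp_pos: [542.4, 392.8, 185.4]
ee_rot: [-2.329, -2.108, 0.005]
ft_force: [-0.7, -0.2, -2.4]
gripper_width: 0.634
grasp_force: 30.0
```

```bash
python3 - <<'E'
from h import *
go(542,393.5,18,-5.7)
print(get_obs()["ft_force"])
E
```

```text
t 15.18 tcp [542.4 392.8 185.4] turn [-0.0026  0.0021  0.0001] rows 1 shift after(mm) [  0.6  -0.5 167.4] before [  1.   -0.  167.4] rows 5 q6 0.73 q [ 0.45  0.63  1.01 -0.    1.5   0.55]
[-0.7232759  -0.22006557 -2.43152584]
```

Request:
{"api": "jog_arm", "payload": {"plan": [[[0, 0, 0, 0, 0, 0.03, -1], [0, 0, 0, 0, 0, 0.04, -1], [0, 0, 0, 0, 0, 0.04, -1], [0, 0, 0, 0, 0, 0.035, -1], [0, 0, 0, 0, 0, 0.02, -1], [0, 0, 0, 0, 0, 0.003, -1], [0, 0, 0, 0, 0, 0, -1], [0, 0, 0, 0, 0, 0, -1]]]}}

```text
time: 15.85
tcp_pos: [543.8, 393.0, 20.8]
ee_rot: [2.33, 2.107, 0.003]
ft_force: [0.2, -0.2, -0.8]
gripper_width: 0.628
grasp_force: 30.0
```

Request:
{"api": "jog_arm", "payload": {"plan": [[[0, 0, 0, 0, 0, 0.001, -1], [0, 0, 0, 0, 0, 0.001, -1], [0, 0, 0, 0, 0, 0.001, -1], [0, 0, 0, 0, 0, 0.0005, -1], [0, 0, 0, 0, 0, 0, -1]]]}}

```text
time: 16.27
tcp_pos: [542.8, 393.5, 16.1]
ee_rot: [2.329, 2.108, 0.001]
ft_force: [0.4, 0.4, -1.1]
gripper_width: 0.631
grasp_force: 30.0
```

Request:
{"api": "jog_arm", "payload": {"plan": [[[0, 0, 0, 0, 0, 0.001, -1], [0, 0, 0, 0, 0, 0.001, -1], [0, 0, 0, 0, 0, 0.0005, -1], [0, 0, 0, 0, 0, 0, -1]]]}}

```text
time: 16.6
tcp_pos: [542.7, 393.4, 13.1]
ee_rot: [-2.329, -2.108, 0.001]
ft_force: [-0.1, -0.6, -1.8]
gripper_width: 0.633
grasp_force: 30.0
```

Request:
{"api": "jog_arm", "payload": {"plan": [[[0, 0, 0, 0, 0, 0.0007, -1], [0, 0, 0, 0, 0, 0.0007, -1], [0, 0, 0, 0, 0, 0, -1]]]}}

```text
time: 16.85
tcp_pos: [542.8, 393.4, 12.2]
ee_rot: [2.329, 2.108, 0.0]
ft_force: [-0.5, -1.1, 2.3]
gripper_width: 0.633
grasp_force: 30.0
```

Request:
{"api": "jog_arm", "payload": {"plan": [[[0, 0, 0, 0, 0, 0.0007, -1], [0, 0, 0, 0, 0, 0, -1]]]}}

```text
time: 17.02
tcp_pos: [542.8, 393.5, 12.2]
ee_rot: [2.329, 2.108, 0.001]
ft_force: [-2.9, -2.1, 6.8]
gripper_width: 0.635
grasp_force: 30.0
```

Request:
{"api": "jog_arm", "payload": {"plan": [[[0, 0, 0, 0, 0, 0, 0.62], [0, 0, 0, 0, 0, 0, 0.62], [0, 0, 0, 0, 0, 0, 0.62], [0, 0, 0, 0, 0, 0, 0.62], [0, 0, 0, 0, 0, -0.02, 0.62], [0, 0, 0, 0, 0, -0.04, 0.62], [0, 0, 0, 0, 0, -0.04, 0.62], [0, 0, 0, 0, 0, -0.04, 0.62], [0, 0, 0, 0, 0, 0, 0.62], [0, 0, 0, 0, 0, 0, 0.62]]]}}

```text
time: 17.85
tcp_pos: [543.4, 393.8, 153.6]
ee_rot: [2.328, 2.108, 0.007]
ft_force: [-0.8, -0.1, -0.9]
gripper_width: 0.805
grasp_force: 0.0
```

```bash
python3 - <<'E'
from h import *
go(684,197,150,49)
E
```

```text
t 17.85 tcp [543.4 393.8 153.6] turn [ 5.000e-03 -3.000e-04 -9.545e-01] rows 8 shift after(mm) [-235.2  -56.3    3.6] before [-181.9  159.3    3.8] rows 7 q6 -0.57 q [ 0.45  0.66  1.06 -0.    1.42  0.55]
```

Request:
{"api": "jog_arm", "payload": {"plan": [[[0, 0, -0.1193, 0, 0, 0, 0.62], [0, 0, -0.1193, 0, 0, 0, 0.62], [0, 0, -0.1193, 0, 0, 0, 0.62], [0, 0, -0.1193, 0, 0, 0, 0.62], [0, 0, -0.1193, 0, 0, 0, 0.62], [0, 0, -0.1193, 0, 0, 0, 0.62], [0, 0, -0.1193, 0, 0, 0, 0.62], [0, 0, -0.1193, 0, 0, 0, 0.62], [0, 0, 0, -0.0336, -0.008, 0.0005, 0.62], [0, 0, 0, -0.0336, -0.008, 0.0005, 0.62], [0, 0, 0, -0.0336, -0.008, 0.0005, 0.62], [0, 0, 0, -0.0336, -0.008, 0.0005, 0.62], [0, 0, 0, -0.0336, -0.008, 0.0005, 0.62], [0, 0, 0, -0.0336, -0.008, 0.0005, 0.62], [0, 0, 0, -0.0336, -0.008, 0.0005, 0.62], [0, 0, 0, 0, 0, 0, 0.62], [0, 0, 0, 0, 0, 0, 0.62]]]}}

```text
time: 19.27
tcp_pos: [683.7, 195.1, 145.1]
ee_rot: [-1.103, -2.938, 0.002]
ft_force: [-0.4, -0.2, 0.1]
gripper_width: 0.81
grasp_force: 0.0
```

```bash
python3 - <<'E'
from h import *
import pickle
m=model("wrist");im=save("wrist","w6");pickle.dump(m,open("w6.pkl","wb"))
go(684,197,6,49)
E
```

```text
t 19.32 tcp [683.  196.5 145.7] turn [-0.0022 -0.0024 -0.0011] rows 1 shift after(mm) [ -0.4   1.  139.7] before [ -0.8   1.3 139.7] rows 4 q6 -0.57 q [ 0.11  0.74  0.92  0.    1.49 -0.74]
```

View pics/w6.png

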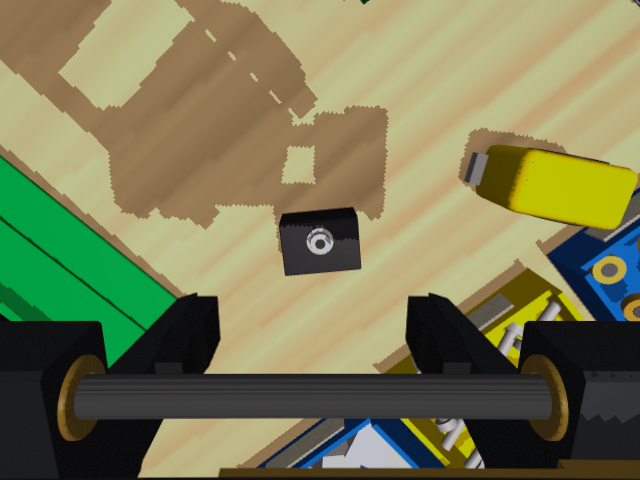

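w6 shows the black clamp nearly aligned, about 5° off. Its plate corners are at (281,222), (358,216), (361,268) and (285,275), with the bolt at (320,242). The yellow bin's front edge is at (527,263)-(375,370).

```bash
python3 - <<'E'
from h import *
import pickle
m=pickle.load(open("w6.pkl","rb"));o=get_obs();R=Ro.from_rotvec(o["ee_rot"]);f=lambda p,z:R.inv().apply(plane(m,p,z)-o["tcp_pos"]).round(1)
for p,z in [((281,222),34),((358,216),34),((361,268),34),((285,275),34),((320,242),41),((472,170),25)]: print(p,f(p,z))
for p in [(527,263),(375,370)]: print(p,[plane(m,p,z).round() for z in(0,55)])
T=model("top");print([plane(T,p,0).round() for p in[(219,147),(281,145)]],[plane(T,p,60).round() for p in[(219,137),(281,137)]])
E
```

```text
(281, 222) [  8.7 -19.3 111.8]
(358, 216) [ 12.5  29.  111.7]
(361, 268) [-21.9  31.9 111.6]
(285, 275) [-26.7 -17.5 111.7]
(320, 242) [ -2.3   5.1 104.7]
(472, 170) [ 39.8 100.4 120.6]
(527, 263) [array([808., 295.,   0.]), array([775., 285.,  55.])]
(375, 370) [array([805., 156.,   0.]), array([772., 172.,  55.])]
[array([798., 297.,   0.]), array([805., 153.,   0.])] [array([799., 287.,  60.]), array([801., 149.,  60.])]
```

Request:
{"api": "jog_arm", "payload": {"plan": [[[0, 0, 0, -0.0024, 0.0055, 0, 0.62], [0, 0, -0.088, 0, 0, 0, 0.62], [0, 0, 0, 0, 0, 0.03, 0.62], [0, 0, 0, 0, 0, 0.035, 0.62], [0, 0, 0, 0, 0, 0.035, 0.62], [0, 0, 0, 0, 0, 0.025, 0.62], [0, 0, 0, 0, 0, 0.014, 0.62], [0, 0, 0, 0, 0, 0, 0.62], [0, 0, 0, 0, 0, 0, -1], [0, 0, 0, 0, 0, 0, -1], [0, 0, 0, 0, 0, 0, -1], [0, 0, 0, 0, 0, 0, -1], [0, 0, 0, 0, 0, 0, -1], [0, 0, 0, 0, 0, 0, -1]]], "squeeze": 30}}

```text
time: 20.48
tcp_pos: [689.5, 199.8, 10.4]
ee_rot: [0.969, 2.986, 0.002]
ft_force: [-1.0, 1.8, 6.1]
gripper_width: 0.564
grasp_force: 30.0
```

Request:
{"api": "jog_arm", "payload": {"plan": [[[0, 0, 0, 0, 0, -0.02, -1], [0, 0, 0, 0, 0, -0.04, -1], [0, 0, 0, 0, 0, -0.04, -1], [0, 0, 0, 0, 0, -0.04, -1], [0, 0, 0, 0, 0, -0.02, -1], [0, 0, 0, 0, 0, 0, -1], [0, 0, 0, 0, 0, 0, -1]]]}}

```text
time: 21.07
tcp_pos: [689.0, 199.4, 169.7]
ee_rot: [0.969, 2.986, 0.001]
ft_force: [0.2, 0.0, -1.6]
gripper_width: 0.563
grasp_force: 30.0
```

```bash
python3 - <<'E'
from h import *
th=np.radians(7)
go(470,-395,180,90+4)
E
```

```text
t 21.07 tcp [689.  199.4 169.7] turn [ 0.0007  0.0019 -0.6976] rows 6 shift after(mm) [ 260.  -577.6  -10.3] before [-171.8 -609.7  -10.8] rows 16 q6 -2.34 q [ 0.12  0.73  0.86 -0.    1.55 -0.83]
```

Request:
{"api": "jog_arm", "payload": {"plan": [[[0, 0, -0.1163, 0, 0, 0, -1], [0, 0, -0.1163, 0, 0, 0, -1], [0, 0, -0.1163, 0, 0, 0, -1], [0, 0, -0.1163, 0, 0, 0, -1], [0, 0, -0.1163, 0, 0, 0, -1], [0, 0, -0.1163, 0, 0, 0, -1], [0, 0, 0, 0.01625, -0.0361, -0.0006, -1], [0, 0, 0, 0.01625, -0.0361, -0.0006, -1], [0, 0, 0, 0.01625, -0.0361, -0.0006, -1], [0, 0, 0, 0.01625, -0.0361, -0.0006, -1], [0, 0, 0, 0.01625, -0.0361, -0.0006, -1], [0, 0, 0, 0.01625, -0.0361, -0.0006, -1], [0, 0, 0, 0.01625, -0.0361, -0.0006, -1], [0, 0, 0, 0.01625, -0.0361, -0.0006, -1], [0, 0, 0, 0.01625, -0.0361, -0.0006, -1], [0, 0, 0, 0.01625, -0.0361, -0.0006, -1]]]}}

```text
time: 22.4
tcp_pos: [550.3, -173.3, 172.8]
ee_rot: [0.11, -3.136, -0.003]
ft_force: [1.5, 0.3, -1.0]
gripper_width: 0.566
grasp_force: 30.0
```

Request:
{"api": "jog_arm", "payload": {"plan": [[[0, 0, 0, 0.01625, -0.0361, -0.0006, -1], [0, 0, 0, 0.01625, -0.0361, -0.0006, -1], [0, 0, 0, 0.01625, -0.0361, -0.0006, -1], [0, 0, 0, 0.01625, -0.0361, -0.0006, -1], [0, 0, 0, 0.01625, -0.0361, -0.0006, -1], [0, 0, 0, 0.01625, -0.0361, -0.0006, -1], [0, 0, 0, 0, 0, 0, -1], [0, 0, 0, 0, 0, 0, -1], [0, 0, 0, 0, 0, 0, -1]]]}}

```text
time: 23.15
tcp_pos: [469.8, -394.0, 176.8]
ee_rot: [0.11, -3.138, -0.004]
ft_force: [-0.5, 0.4, -0.7]
gripper_width: 0.565
grasp_force: 30.0
```

```bash
python3 - <<'E'
from h import *
import pickle
m=model("wrist");im=save("wrist","w7");pickle.dump(m,open("w7.pkl","wb"))
go(470,-395,10,94)
E
```

```text
t 23.2 tcp [ 470.2 -393.6  177.3] turn [ 0.0021 -0.0012  0.0012] rows 1 shift after(mm) [  0.3  -1.4 167.3] before [ 1.000e-01 -1.800e+00  1.673e+02] rows 5 q6 -2.34 q [-0.89  0.54  1.21  0.    1.39 -2.53]
```

View pics/w7.png

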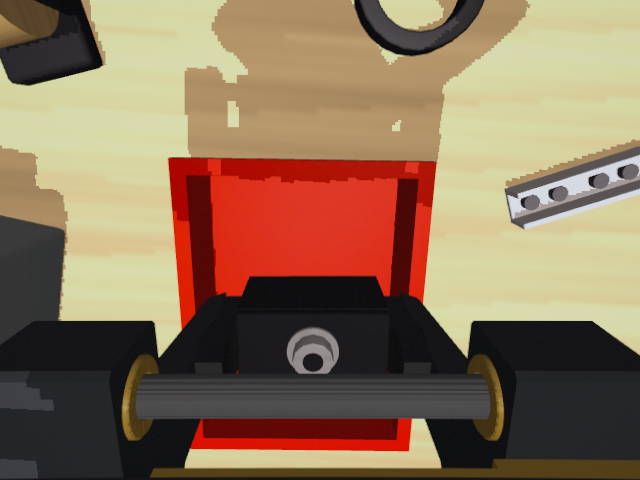

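w7 shows the black clamp held upright over the red tote. The rim corners are at (169,158), (436,162), (409,450) and (191,447).

```bash
python3 - <<'E'
from h import *
import pickle
m=pickle.load(open("w7.pkl","rb"));o=get_obs();R=Ro.from_rotvec(o["ee_rot"])
P=np.array([plane(m,p,65) for p in [(169,158),(436,162),(409,450),(191,447)]])
print(P.mean(0).round(1),[(np.linalg.norm(P[i]-P[i-3]).round(1),np.degrees(np.arctan2(*(P[i-3]-P[i])[1::-1])).round(1)) for i in range(4)])
print(R.inv().apply(P-o["tcp_pos"]).mean(0).round(1))
W2=pickle.load(open("w2.pkl","rb"));print(tri([(m,(436,162)),(W2,(161,130))]))
E
```

```text
[ 527.6 -396.6   65. ] [(np.float64(161.1), np.float64(93.1)), (np.float64(211.2), np.float64(3.2)), (np.float64(161.5), np.float64(-87.2)), (np.float64(210.3), np.float64(-176.9))]
[-57.2  -7.3 112.2]
(array([ 418.44897035, -320.92729771,   61.58481314]), [0.2, 0.2])
```

Request:
{"api": "jog_arm", "payload": {"plan": [[[0, 0, 0.016, -0.005, -0.007, 0.02, -1], [0, 0, 0, 0, 0, 0.04, -1], [0, 0, 0, 0, 0, 0.04, -1], [0, 0, 0, 0, 0, 0.035, -1], [0, 0, 0, 0, 0, 0.02, -1], [0, 0, 0, 0, 0, 0.003, -1], [0, 0, 0, 0, 0, 0.001, -1], [0, 0, 0, 0, 0, 0.001, -1], [0, 0, 0, 0, 0, 0, -1]]]}}

```text
time: 23.95
tcp_pos: [476.3, -401.8, 20.1]
ee_rot: [-0.086, 3.139, -0.004]
ft_force: [1.1, 0.7, -0.2]
gripper_width: 0.564
grasp_force: 30.0
```

Request:
{"api": "jog_arm", "payload": {"plan": [[[0, 0, 0, 0, 0, 0.001, -1], [0, 0, 0, 0, 0, 0.001, -1], [0, 0, 0, 0, 0, 0.001, -1], [0, 0, 0, 0, 0, 0, -1]]]}}

```text
time: 24.28
tcp_pos: [475.5, -401.7, 15.5]
ee_rot: [-0.085, 3.14, -0.0]
ft_force: [0.1, 0.3, -1.0]
gripper_width: 0.564
grasp_force: 30.0
```

Request:
{"api": "jog_arm", "payload": {"plan": [[[0, 0, 0, 0, 0, 0.0008, -1], [0, 0, 0, 0, 0, 0.0007, -1], [0, 0, 0, 0, 0, 0, -1]]]}}

```text
time: 24.53
tcp_pos: [475.5, -401.7, 14.4]
ee_rot: [-0.085, 3.14, -0.001]
ft_force: [-1.3, 1.0, 4.7]
gripper_width: 0.561
grasp_force: 30.0
```

Request:
{"api": "jog_arm", "payload": {"plan": [[[0, 0, 0, 0, 0, 0.0007, -1], [0, 0, 0, 0, 0, 0, -1]]]}}

```text
time: 24.7
tcp_pos: [475.5, -401.7, 14.4]
ee_rot: [-0.085, 3.14, -0.001]
ft_force: [-2.8, 2.9, 10.3]
gripper_width: 0.56
grasp_force: 30.0
```

Request:
{"api": "jog_arm", "payload": {"plan": [[[0, 0, 0, 0, 0, 0, 0.5], [0, 0, 0, 0, 0, 0, 0.5], [0, 0, 0, 0, 0, 0, 0.5], [0, 0, 0, 0, 0, 0, 0.5], [0, 0, 0, 0, 0, -0.02, 0.5], [0, 0, 0, 0, 0, -0.04, 0.5], [0, 0, 0, 0, 0, -0.04, 0.5], [0, 0, 0, 0, 0, -0.04, 0.5], [0, 0, 0, 0, 0, 0, 1], [0, 0, 0, 0, 0, 0, 1]]]}}

```text
time: 25.53
tcp_pos: [476.0, -402.1, 155.2]
ee_rot: [-0.085, 3.138, -0.006]
ft_force: [0.1, 0.6, -0.1]
gripper_width: 0.878
grasp_force: 0.0
```

```bash
python3 - <<'E'
from h import *
go(423,205,155,-12)
print(get_obs()["ee_rot"])
E
```

```text
t 25.53 tcp [ 476.  -402.1  155.2] turn [-4.9000e-03 -1.0000e-04 -1.3071e+00] rows 11 shift after(mm) [-5.828e+02  1.781e+02  2.000e-01] before [ 20.  609.1  -2.1] rows 16 q6 -2.48 q [-0.89  0.57  1.22 -0.    1.35 -2.52]
[-0.08512773  3.13769496 -0.00564602]
```

Request:
{"api": "jog_arm", "payload": {"plan": [[[0, 0, 0.1146, 0, 0, 0, 1], [0, 0, 0.1146, 0, 0, 0, 1], [0, 0, 0.1146, 0, 0, 0, 1], [0, 0, 0.1146, 0, 0, 0, 1], [0, 0, 0.1146, 0, 0, 0, 1], [0, 0, 0.1146, 0, 0, 0, 1], [0, 0, 0.1146, 0, 0, 0, 1], [0, 0, 0.1146, 0, 0, 0, 1], [0, 0, 0.1146, 0, 0, 0, 1], [0, 0, 0.1146, 0, 0, 0, 1], [0, 0, 0.1146, 0, 0, 0, 1], [0, 0, 0.1146, 0, 0, 0, 1], [0, 0, 0.1146, 0, 0, 0, 1], [0, 0, 0.1146, 0, 0, 0, 1], [0, 0, 0.1146, 0, 0, 0, 1], [0, 0, 0.1146, 0, 0, 0, 1]]]}}

```text
time: 26.87
tcp_pos: [475.0, -401.1, 151.0]
ee_rot: [-2.444, -1.969, -0.0]
ft_force: [0.5, 0.1, 0.2]
gripper_width: 1.0
grasp_force: 0.0
```

Request:
{"api": "jog_arm", "payload": {"plan": [[[0, 0, 0, 0.0364, -0.0111, 0, 1], [0, 0, 0, 0.0364, -0.0111, 0, 1], [0, 0, 0, 0.0364, -0.0111, 0, 1], [0, 0, 0, 0.0364, -0.0111, 0, 1], [0, 0, 0, 0.0364, -0.0111, 0, 1], [0, 0, 0, 0.0364, -0.0111, 0, 1], [0, 0, 0, 0.0364, -0.0111, 0, 1], [0, 0, 0, 0.0364, -0.0111, 0, 1], [0, 0, 0, 0.0364, -0.0111, 0, 1], [0, 0, 0, 0.0364, -0.0111, 0, 1], [0, 0, 0, 0.0364, -0.0111, 0, 1], [0, 0, 0, 0.0364, -0.0111, 0, 1], [0, 0, 0, 0.0364, -0.0111, 0, 1], [0, 0, 0, 0.0364, -0.0111, 0, 1], [0, 0, 0, 0.0364, -0.0111, 0, 1], [0, 0, 0, 0.0364, -0.0111, 0, 1], [0, 0, 0, 0, 0, 0, 1], [0, 0, 0, 0, 0, 0, 1], [0, 0, 0, 0, 0, 0, 1]]]}}

```text
time: 28.45
tcp_pos: [421.9, 204.5, 152.1]
ee_rot: [-2.44, -1.978, 0.004]
ft_force: [0.2, -0.5, -0.6]
gripper_width: 0.999
grasp_force: 0.0
```

```bash
python3 - <<'E'
from h import *
import pickle
m=model("wrist");im=save("wrist","w8");pickle.dump(m,open("w8.pkl","wb"))
go(423,205,6,-12)
E
```

```text
t 28.5 tcp [422.2 204.  152.3] turn [-0.0016  0.001  -0.0002] rows 1 shift after(mm) [  1.1   0.5 146.3] before [  1.3   0.8 146.3] rows 4 q6 0.66 q [ 0.2   0.33  1.65 -0.    1.16  0.41]
```

View pics/w8.png

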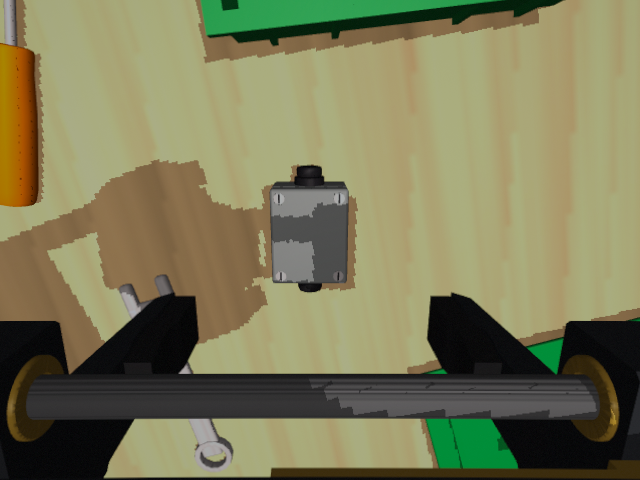

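w8 shows the junction box square to the tool, with its top face at (272,188)-(348,282). The wrench's open jaw is at (127,290) and (162,282), close to the left finger, so I'll check the clearance.

```bash
python3 - <<'E'
from h import *
import pickle
m=pickle.load(open("w8.pkl","rb"));o=get_obs();R=Ro.from_rotvec(o["ee_rot"]);f=lambda p,z:R.inv().apply(plane(m,p,z)-o["tcp_pos"]).round(1)
for p,z in [((272,188),36),((348,188),36),((348,282),36),((271,282),36),((162,277),5),((127,287),5),((172,290),5)]: print(p,f(p,z))
E
```

```text
(272, 188) [ 32.5 -24.8 116.3]
(348, 188) [ 32.6  22.8 116.3]
(348, 282) [-30.4  24.3 116.3]
(271, 282) [-30.5 -27.1 116.4]
(162, 277) [ -39.  -111.3  147.6]
(127, 287) [ -47.  -138.2  147.6]
(172, 290) [ -49.4 -104.8  147.6]
```

Request:
{"api": "jog_arm", "payload": {"plan": [[[0, 0, 0, 0.001, -0.001, 0.03, 1], [0, 0, 0, 0, 0, 0.04, 1], [0, 0, 0, 0, 0, 0.035, 1], [0, 0, 0, 0, 0, 0.025, 1], [0, 0, 0, 0, 0, 0.014, 1], [0, 0, 0, 0, 0, 0, 1], [0, 0, 0, 0, 0, 0, -1], [0, 0, 0, 0, 0, 0, -1], [0, 0, 0, 0, 0, 0, -1], [0, 0, 0, 0, 0, 0, -1], [0, 0, 0, 0, 0, 0, -1], [0, 0, 0, 0, 0, 0, -1], [0, 0, 0, 0, 0, 0, -1], [0, 0, 0, 0, 0, 0, -1]]], "squeeze": 30}}

```text
time: 29.67
tcp_pos: [421.7, 206.2, 9.6]
ee_rot: [2.44, 1.978, 0.001]
ft_force: [-1.3, -1.1, 5.8]
gripper_width: 0.568
grasp_force: 30.0
```

Request:
{"api": "jog_arm", "payload": {"plan": [[[0, 0, 0, 0, 0, -0.02, -1], [0, 0, 0, 0, 0, -0.04, -1], [0, 0, 0, 0, 0, -0.04, -1], [0, 0, 0, 0, 0, -0.04, -1], [0, 0, 0, 0, 0, -0.02, -1], [0, 0, 0, 0, 0, 0, -1], [0, 0, 0, 0, 0, 0, -1]]]}}

```text
time: 30.25
tcp_pos: [421.6, 206.2, 169.4]
ee_rot: [2.44, 1.978, 0.002]
ft_force: [-0.2, 0.1, -0.7]
gripper_width: 0.566
grasp_force: 30.0
```

```bash
python3 - <<'E'
from h import *
th=np.radians(3.1)
go(527.6+36*np.cos(th),-396.6+36*np.sin(th),170,3.1)
E
```

```text
t 30.25 tcp [421.6 206.2 169.4] turn [ 0.0015 -0.0004 -0.2627] rows 3 shift after(mm) [-6.076e+02  1.092e+02 -6.000e-01] before [-5.584e+02  2.633e+02 -5.000e-01] rows 16 q6 -0.67 q [ 0.2   0.31  1.63 -0.    1.2   0.41]
```

Request:
{"api": "jog_arm", "payload": {"plan": [[[0, 0, -0.0876, 0, 0, 0, -1], [0, 0, -0.0876, 0, 0, 0, -1], [0, 0, -0.0876, 0, 0, 0, -1], [0, 0, 0, -0.038, 0.0068, 0, -1], [0, 0, 0, -0.038, 0.0068, 0, -1], [0, 0, 0, -0.038, 0.0068, 0, -1], [0, 0, 0, -0.038, 0.0068, 0, -1], [0, 0, 0, -0.038, 0.0068, 0, -1], [0, 0, 0, -0.038, 0.0068, 0, -1], [0, 0, 0, -0.038, 0.0068, 0, -1], [0, 0, 0, -0.038, 0.0068, 0, -1], [0, 0, 0, -0.038, 0.0068, 0, -1], [0, 0, 0, -0.038, 0.0068, 0, -1], [0, 0, 0, -0.038, 0.0068, 0, -1], [0, 0, 0, -0.038, 0.0068, 0, -1], [0, 0, 0, -0.038, 0.0068, 0, -1], [0, 0, 0, -0.038, 0.0068, 0, -1], [0, 0, 0, -0.038, 0.0068, 0, -1], [0, 0, 0, -0.038, 0.0068, 0, -1]]]}}

```text
time: 31.83
tcp_pos: [562.7, -396.5, 166.0]
ee_rot: [-2.158, -2.277, -0.0]
ft_force: [0.2, 0.1, -0.6]
gripper_width: 0.561
grasp_force: 30.0
```

Request:
{"api": "jog_arm", "payload": {"plan": [[[0, 0, 0, 0, 0, 0, -1], [0, 0, 0, 0, 0, 0, -1], [0, 0, 0, 0, 0, 0, -1]]]}}

```text
time: 32.08
tcp_pos: [562.7, -394.2, 166.7]
ee_rot: [-2.158, -2.278, -0.001]
ft_force: [1.2, 0.3, -1.7]
gripper_width: 0.562
grasp_force: 30.0
```

```bash
python3 - <<'E'
from h import *
go(563.5,-394.7,20,3.1)
E
```

```text
t 32.08 tcp [ 562.7 -394.2  166.7] turn [-0.0026 -0.0032  0.    ] rows 1 shift after(mm) [ -0.5   0.8 146.7] before [ -1.    1.1 146.7] rows 4 q6 -0.67 q [-0.78  0.68  0.98  0.    1.49 -0.84]
```

Request:
{"api": "jog_arm", "payload": {"plan": [[[0, 0, 0, 0, 0, 0.03, -1], [0, 0, 0, 0, 0, 0.04, -1], [0, 0, 0, 0, 0, 0.04, -1], [0, 0, 0, 0, 0, 0.025, -1], [0, 0, 0, 0, 0, 0.012, -1], [0, 0, 0, 0, 0, 0.001, -1], [0, 0, 0, 0, 0, 0.001, -1], [0, 0, 0, 0, 0, 0, -1]]]}}

```text
time: 32.75
tcp_pos: [564.0, -395.4, 22.2]
ee_rot: [2.158, 2.279, -0.0]
ft_force: [0.8, -0.1, -0.0]
gripper_width: 0.562
grasp_force: 30.0
```

Request:
{"api": "jog_arm", "payload": {"plan": [[[0, 0, 0, 0, 0, 0.001, -1], [0, 0, 0, 0, 0, 0.001, -1], [0, 0, 0, 0, 0, 0.0007, -1], [0, 0, 0, 0, 0, 0, -1]]]}}

```text
time: 33.08
tcp_pos: [563.2, -395.2, 17.9]
ee_rot: [2.16, 2.28, -0.0]
ft_force: [-0.3, -0.4, -1.5]
gripper_width: 0.567
grasp_force: 30.0
```

Request:
{"api": "jog_arm", "payload": {"plan": [[[0, 0, 0, 0, 0, 0.001, -1], [0, 0, 0, 0, 0, 0.001, -1], [0, 0, 0, 0, 0, 0.0007, -1], [0, 0, 0, 0, 0, 0, -1]]]}}

```text
time: 33.42
tcp_pos: [563.1, -395.0, 14.5]
ee_rot: [-2.16, -2.28, 0.0]
ft_force: [-0.0, -0.3, -2.1]
gripper_width: 0.564
grasp_force: 30.0
```

Request:
{"api": "jog_arm", "payload": {"plan": [[[0, 0, 0, 0, 0, 0.0007, -1], [0, 0, 0, 0, 0, 0.0007, -1], [0, 0, 0, 0, 0, 0, -1]]]}}

```text
time: 33.67
tcp_pos: [563.2, -395.1, 13.7]
ee_rot: [2.16, 2.281, -0.0]
ft_force: [-1.6, 0.2, 2.7]
gripper_width: 0.568
grasp_force: 30.0
```

Request:
{"api": "jog_arm", "payload": {"plan": [[[0, 0, 0, 0, 0, 0.0007, -1], [0, 0, 0, 0, 0, 0, -1]]]}}

```text
time: 33.83
tcp_pos: [563.2, -395.2, 13.7]
ee_rot: [2.16, 2.28, -0.0]
ft_force: [-3.2, 1.9, 6.6]
gripper_width: 0.567
grasp_force: 30.0
```

Request:
{"api": "jog_arm", "payload": {"plan": [[[0, 0, 0, 0, 0, 0, 0.55], [0, 0, 0, 0, 0, 0, 0.55], [0, 0, 0, 0, 0, 0, 0.55], [0, 0, 0, 0, 0, 0, 0.55], [0, 0, 0, 0, 0, -0.02, 0.55], [0, 0, 0, 0, 0, -0.04, 0.55], [0, 0, 0, 0, 0, -0.04, 0.55], [0, 0, 0, 0, 0, -0.04, 0.55], [0, 0, 0, 0, 0, 0, 0.55], [0, 0, 0, 0, 0, 0, 0.55]]]}}

```text
time: 34.67
tcp_pos: [563.8, -395.6, 155.0]
ee_rot: [2.157, 2.277, -0.0]
ft_force: [0.1, 0.3, -0.8]
gripper_width: 0.775
grasp_force: 0.0
```

```bash
python3 - <<'E'
from h import *
go(587,1,155,95.1)
E
```

```text
t 34.67 tcp [ 563.8 -395.6  155. ] turn [5.4000e-03 4.0000e-04 1.5359e+00] rows 13 shift after(mm) [  58.4 -393.     0. ] before [394.8  44.7  -1.3] rows 10 q6 1.48 q [-0.78  0.69  1.    0.    1.46 -0.84]
```

Request:
{"api": "jog_arm", "payload": {"plan": [[[0, 0, -0.1147, 0, 0, 0, 0.4], [0, 0, -0.1147, 0, 0, 0, 0.4], [0, 0, -0.1147, 0, 0, 0, 0.4], [0, 0, -0.1147, 0, 0, 0, 0.4], [0, 0, -0.1147, 0, 0, 0, 0.4], [0, 0, -0.1147, 0, 0, 0, 0.4], [0, 0, -0.1147, 0, 0, 0, 0.4], [0, 0, -0.1147, 0, 0, 0, 0.4], [0, 0, -0.1147, 0, 0, 0, 0.4], [0, 0, -0.1147, 0, 0, 0, 0.4], [0, 0, -0.1147, 0, 0, 0, 0.4], [0, 0, -0.1147, 0, 0, 0, 0.4], [0, 0, -0.1147, 0, 0, 0, 0.4], [0, 0, -0.1147, 0, 0, 0, 0.4]]]}}

```text
time: 35.83
tcp_pos: [562.7, -394.6, 150.3]
ee_rot: [0.149, -3.136, -0.004]
ft_force: [-0.6, -0.0, -0.3]
gripper_width: 0.699
grasp_force: 0.0
```

Request:
{"api": "jog_arm", "payload": {"plan": [[[0, 0, 0, -0.0058, 0.0393, 0, 0.4], [0, 0, 0, -0.0058, 0.0393, 0, 0.4], [0, 0, 0, -0.0058, 0.0393, 0, 0.4], [0, 0, 0, -0.0058, 0.0393, 0, 0.4], [0, 0, 0, -0.0058, 0.0393, 0, 0.4], [0, 0, 0, -0.0058, 0.0393, 0, 0.4], [0, 0, 0, -0.0058, 0.0393, 0, 0.4], [0, 0, 0, -0.0058, 0.0393, 0, 0.4], [0, 0, 0, -0.0058, 0.0393, 0, 0.4], [0, 0, 0, -0.0058, 0.0393, 0, 0.4], [0, 0, 0, 0, 0, 0, 0.4], [0, 0, 0, 0, 0, 0, 0.4], [0, 0, 0, 0, 0, 0, 0.4]]]}}

```text
time: 36.92
tcp_pos: [585.6, 1.1, 151.4]
ee_rot: [0.14, -3.136, -0.0]
ft_force: [0.3, -0.9, -0.6]
gripper_width: 0.703
grasp_force: 0.0
```

```bash
python3 - <<'E'
from h import *
import pickle
m=model("wrist");im=save("wrist","w9");pickle.dump(m,open("w9.pkl","wb"))
go(587,1,23,95.1)
E
```

```text
t 36.97 tcp [5.857e+02 5.000e-01 1.517e+02] turn [ 0.0002 -0.0017 -0.0009] rows 1 shift after(mm) [ -1.3   0.4 128.7] before [ -1.5   0.4 128.7] rows 4 q6 -1.66 q [-0.2   0.52  1.33 -0.    1.29 -1.86]
```

View pics/w9.png

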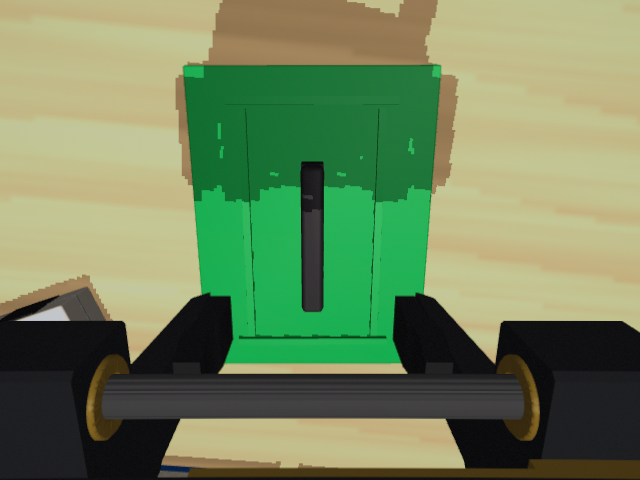

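w9 shows the lid square to the tool, with near corners at (183,66) and (441,66). The handle bar's top runs from (312,165) to (313,311).

```bash
python3 - <<'E'
from h import *
import pickle
m=pickle.load(open("w9.pkl","rb"));o=get_obs();R=Ro.from_rotvec(o["ee_rot"]);f=lambda p,z:R.inv().apply(plane(m,p,z)-o["tcp_pos"]).round(1)
for p,z in [((183,66),14),((441,66),14),((420,362),14),((312.5,166),49),((313,311),49)]: print(p,f(p,z))
W1=pickle.load(open("w1.pkl","rb"));print(tri([(m,(183,66)),(W1,(31,180))]),tri([(m,(441,66)),(W1,(188,165))]),tri([(m,(301,168)),(W1,(104,237))]))
E
```

```text
(183, 66) [103.  -79.7 137.8]
(441, 66) [103.2  81.2 137.9]
(420, 362) [-106.5   83.4  137.5]
(312.5, 166) [ 45.2   1.1 102.7]
(313, 311) [-47.4   1.5 102.6]
(array([489.50009386, -89.19178021,   9.77690416]), [0.0, 0.0]) (array([474.62587831,  73.11017081,  10.54275214]), [0.5, 0.5]) (array([543.11083138,  -9.28992721,  37.38864016]), [0.3, 0.3])
```

Request:
{"api": "jog_arm", "payload": {"plan": [[[0, 0, 0, -0.0013, 0.0012, 0.03, 0.4], [0, 0, 0, 0, 0, 0.04, 0.4], [0, 0, 0, 0, 0, 0.035, 0.4], [0, 0, 0, 0, 0, 0.018, 0.4], [0, 0, 0, 0, 0, 0.005, 0.4], [0, 0, 0, 0, 0, 0, 0.4], [0, 0, 0, 0, 0, 0, -1], [0, 0, 0, 0, 0, 0, -1], [0, 0, 0, 0, 0, 0, -1], [0, 0, 0, 0, 0, 0, -1], [0, 0, 0, 0, 0, 0, -1], [0, 0, 0, 0, 0, 0, -1], [0, 0, 0, 0, 0, 0, -1], [0, 0, 0, 0, 0, 0, -1], [0, 0, 0, 0, 0, 0, -1], [0, 0, 0, 0, 0, 0, -1]]], "squeeze": 45}}

```text
time: 38.3
tcp_pos: [587.3, 2.8, 24.8]
ee_rot: [-0.14, 3.138, -0.0]
ft_force: [-0.8, -0.1, 2.5]
gripper_width: 0.148
grasp_force: 45.0
```

Request:
{"api": "jog_arm", "payload": {"plan": [[[0, 0, 0, 0, 0, -0.015, -1], [0, 0, 0, 0, 0, -0.03, -1], [0, 0, 0, 0, 0, -0.04, -1], [0, 0, 0, 0, 0, -0.04, -1], [0, 0, 0, 0, 0, -0.035, -1], [0, 0, 0, 0, 0, 0, -1], [0, 0, 0, 0, 0, 0, -1]]]}}

```text
time: 38.88
tcp_pos: [587.5, 2.8, 185.8]
ee_rot: [-0.14, 3.136, -0.001]
ft_force: [-0.3, -0.1, -2.0]
gripper_width: 0.145
grasp_force: 45.0
```

```bash
python3 - <<'E'
from h import *
go(507.3,397,183,84.3)
E
```

```text
t 38.88 tcp [587.5   2.8 185.8] turn [-0.0005  0.0029  0.1887] rows 2 shift after(mm) [118.9 384.3   2.8] before [ 44.8 399.7   2.4] rows 11 q6 -0.81 q [-0.2   0.49  1.28  0.    1.37 -1.86]
```

Request:
{"api": "jog_arm", "payload": {"plan": [[[0, 0, 0.0944, 0, 0, 0, -1], [0, 0, 0.0944, 0, 0, 0, -1], [0, 0, 0, 0.0108, 0.0349, 0, -1], [0, 0, 0, 0.0108, 0.0349, 0, -1], [0, 0, 0, 0.0108, 0.0349, 0, -1], [0, 0, 0, 0.0108, 0.0349, 0, -1], [0, 0, 0, 0.0108, 0.0349, 0, -1], [0, 0, 0, 0.0108, 0.0349, 0, -1], [0, 0, 0, 0.0108, 0.0349, 0, -1], [0, 0, 0, 0.0108, 0.0349, 0, -1], [0, 0, 0, 0.0108, 0.0349, 0, -1], [0, 0, 0, 0.0108, 0.0349, 0, -1], [0, 0, 0, 0.0108, 0.0349, 0, -1], [0, 0, 0, 0, 0, 0, -1], [0, 0, 0, 0, 0, 0, -1], [0, 0, 0, 0, 0, 0.04, -1], [0, 0, 0, 0, 0, 0.035, -1], [0, 0, 0, 0, 0, 0, -1], [0, 0, 0, 0, 0, 0, -1]]]}}

```text
time: 40.47
tcp_pos: [506.8, 395.2, 107.9]
ee_rot: [-0.158, -3.133, 0.004]
ft_force: [0.3, 0.3, -0.8]
gripper_width: 0.145
grasp_force: 45.0
```

```bash
python3 - <<'E'
from h import *
import pickle
m=model("wrist");im=save("wrist","w10");pickle.dump(m,open("w10.pkl","wb"))
top=save("top","top1");cv2.imwrite("pics/combo.png",np.hstack([cv2.resize(cv2.imread("pics/w10.png"),(450,338)),cv2.resize(cv2.imread("pics/top1.png")[200:330,100:230],(338,338),interpolation=cv2.INTER_CUBIC)]))
go(507.3,397,80,84.3)
E
```

```text
t 40.57 tcp [508.2 396.3 111.4] turn [ 0.0011  0.002  -0.0011] rows 1 shift after(mm) [ 1.   0.6 31.4] before [ 1.1  0.5 31.4] rows 1 q6 -0.81 q [ 0.48  0.65  1.2  -0.    1.29 -0.99]
```

View pics/combo.png

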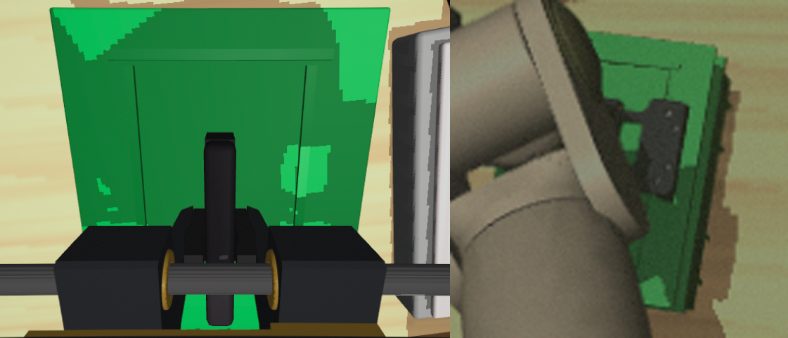

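The combo shows the lid level in the grip, lined up over the green tote. I'll lower it slowly while watching the force.

Request:
{"api": "jog_arm", "payload": {"plan": [[[0, 0, 0, 0.001, 0.0006, 0.01, -1], [0, 0, 0, 0, 0, 0.008, -1], [0, 0, 0, 0, 0, 0.004, -1], [0, 0, 0, 0, 0, 0.002, -1], [0, 0, 0, 0, 0, 0.002, -1], [0, 0, 0, 0, 0, 0, -1]]]}}

```text
time: 41.07
tcp_pos: [506.2, 397.3, 83.4]
ee_rot: [-0.156, -3.137, 0.0]
ft_force: [0.5, -0.3, -1.2]
gripper_width: 0.151
grasp_force: 45.0
```

Request:
{"api": "jog_arm", "payload": {"plan": [[[0, 0, 0, 0, 0, 0.001, -1], [0, 0, 0, 0, 0, 0.001, -1], [0, 0, 0, 0, 0, 0.001, -1], [0, 0, 0, 0, 0, 0, -1]]]}}

```text
time: 41.4
tcp_pos: [506.2, 397.3, 80.6]
ee_rot: [-0.157, -3.138, 0.0]
ft_force: [-0.9, -0.0, -1.2]
gripper_width: 0.15
grasp_force: 45.0
```

Request:
{"api": "jog_arm", "payload": {"plan": [[[0, 0, 0, 0, 0, 0.0007, -1], [0, 0, 0, 0, 0, 0.0008, -1], [0, 0, 0, 0, 0, 0, -1]]]}}

```text
time: 41.65
tcp_pos: [506.3, 397.4, 79.4]
ee_rot: [0.157, 3.137, 0.0]
ft_force: [-0.2, -0.6, -0.1]
gripper_width: 0.148
grasp_force: 45.0
```

Request:
{"api": "jog_arm", "payload": {"plan": [[[0, 0, 0, 0, 0, 0.0005, -1], [0, 0, 0, 0, 0, 0, -1]]]}}

```text
time: 41.82
tcp_pos: [506.3, 397.4, 79.3]
ee_rot: [0.156, 3.137, 0.0]
ft_force: [-2.1, -1.7, 5.3]
gripper_width: 0.156
grasp_force: 45.0
```

Request:
{"api": "jog_arm", "payload": {"plan": [[[0, 0, 0, 0, 0, 0, 0], [0, 0, 0, 0, 0, 0, 0], [0, 0, 0, 0, 0, 0, 0], [0, 0, 0, 0, 0, 0, 0], [0, 0, 0, 0, 0, -0.02, 0], [0, 0, 0, 0, 0, -0.04, 0], [0, 0, 0, 0, 0, -0.04, 0], [0, 0, 0, 0, 0, -0.04, 0], [0, 0, 0, 0, 0, -0.03, 0], [0, 0, 0, 0.01, -0.037, 0, 0], [0, 0, 0, 0.01, -0.037, 0, 0], [0, 0, 0, 0.01, -0.037, 0, 0], [0, 0, 0, 0.01, -0.037, 0, 0], [0, 0, 0, 0.01, -0.037, 0, 0], [0, 0, 0, 0.01, -0.037, 0, 0], [0, 0, 0, 0, -0.037, 0, 0], [0, 0, 0, 0, -0.037, 0, 0], [0, 0, 0, 0, -0.037, 0, 0], [0, 0, 0, 0, 0, 0, 0], [0, 0, 0, 0, 0, 0, 0]]]}}

```text
time: 43.48
tcp_pos: [413.4, 70.7, 248.8]
ee_rot: [0.162, 3.137, 0.0]
ft_force: [0.0, 0.1, -0.3]
gripper_width: 0.5
grasp_force: 0.0
```

```bash
python3 - <<'E'
from h import *
a=save("top","top2");s=save("scene","scene2");A=cv2.imread("pics/top2.png");S=cv2.imread("pics/scene2.png")
rs=lambda i:cv2.resize(i,(400,300),interpolation=cv2.INTER_CUBIC)
cv2.imwrite("pics/final.png",np.vstack([np.hstack([rs(A[205:331,90:258]),rs(A[205:331,450:618])]),np.hstack([rs(S[130:250,400:560]),rs(S[180:300,60:220])])]))
E
```

```text
(no output)
```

View pics/final.png

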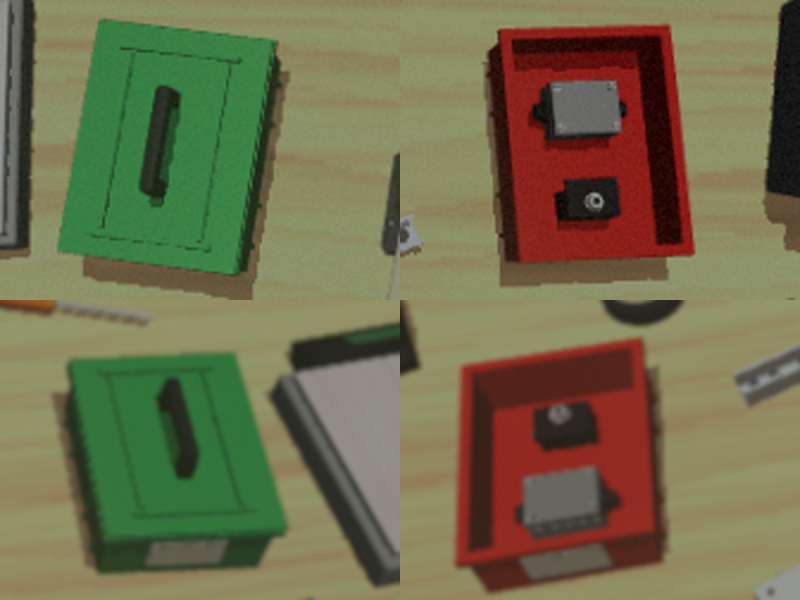

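The final views show the green lid flush and square on its tote. The red kit stands upright, side by side on the tote floor.

```bash
python3 -c "
from rig import *
print(hand_in())"
```

```text
the job is handed in; nothing more can be done
None
```

The job is handed in after about 43.6 s of the 144 s allowed: both kits are in their totes and the green lid sits square on the rim, but I took no picture inside the green tote after setting its parts down, so that kit rests on the contact forces I felt.

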